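# Shelve the engraved tins

## Task

Take the lid off the parts box and lay it flat, handle up, on the black rubber mat; then stand all the round tins from the box in one straight row along the middle of the rear, higher step of the stepped shelf, and all the square tins standing about on the bench in one straight row along the middle of the front, lower step, upright, squared up with the shelf and close side by side (no more than about 3 cm between neighbours). When every tin is shelved, put the lid back on the empty box so it sits fully down, and leave the other things on the bench where they are.

Things in the scene. Friction and masses are not known exactly. Their poses are not given: they have to be found in the camera images.
- shelf: Fixed plywood stepped shelf, 220 mm deep (x), 270 wide (y). Origin on the bench under its centre; x points away from the robot. Front step: x -110 to 0, top 45 mm above the bench, midline x = -55. Rear step: x 0 to 110, top 70 mm above the bench, midline x = 55. Nothing stands above the step tops.
- box: Grey open plastic parts box, fixed on the bench, 234 mm (its x) by 134 mm (its y), 75 mm high, walls and floor 5 mm thick. Origin at the centre of its underside, z up. The round tins stand inside it in one line along its x. It is to the left or the right of the shelf.
- mat: Black rubber mat, fixed flat on the bench, 280 mm (its x) by 180 mm (its y), 3 mm thick. Origin at the centre of its underside.
- lid: Loose white box lid, 0.3 kg: plate 238 (x) by 138 (y) by 6 mm, origin at the centre of the plate underside, z up. Below it a 212 by 112 by 6 mm panel drops into the box mouth with 6 mm play. On top a black bar handle along x: 100 long, 14 wide, 32 to 44 mm above the origin, posts at x = +/-40. Closed: origin 75 mm above the bench, plate on the rim.
- round1: Round metal tin, 58 mm diameter, 58 mm high, 0.12 kg; origin at the centre of its underside, z up. Starts standing in the box under the lid. May be absent.
- round2: Round metal tin, 58 mm diameter, 58 mm high, 0.12 kg; origin at the centre of its underside, z up. Starts standing in the box under the lid. May be absent.
- round3: Round metal tin, 58 mm diameter, 58 mm high, 0.12 kg; origin at the centre of its underside, z up. Starts standing in the box under the lid. May be absent.
- square1: Square metal tin, 52 by 52 mm, 75 mm high, 0.14 kg; origin at the centre of its underside, z up, x and y square to its sides. Starts standing on the bench in front of the shelf. May be absent.
- square2: Square metal tin, 52 by 52 mm, 75 mm high, 0.14 kg; origin at the centre of its underside, z up, x and y square to its sides. Starts standing on the bench in front of the shelf. May be absent.
- square3: Square metal tin, 52 by 52 mm, 75 mm high, 0.14 kg; origin at the centre of its underside, z up, x and y square to its sides. Starts standing on the bench in front of the shelf. May be absent.
- tape: Bystander: roll of paper tape lying flat among the square tins, 72 mm across, 30 mm high; origin under its centre. Leave alone.
- mug: Bystander: white mug, 80 mm across, 95 mm high, beyond the box or mat on the left. Leave alone.
- spray: Bystander: clear bottle, 60 mm across, 160 mm high, right of the shelf. Leave alone.
- gauge: Bystander: brass gauge block, 60 by 40 mm, 50 mm high, left of the shelf. Leave alone.
- mouse: Bystander: black computer mouse, 100 by 60 mm, 32 mm high, right of the shelf. Leave alone.

How it is judged:
On the way, in this order (a step that is already met when the one before it is completed fails the run):
1. the lid lies flat on the rubber mat, let go (horizontal distance between lid and mat below 0.06 m and height (world z) of lid below 0.02 m and angle between lid's own z axis and vertical below 0.08 rad and linear speed of lid below 0.03 m/s and contact force between the fingers and lid below 0.3 N), for 0.2 s.
2. all the round tins stand in the rear row and all the square tins in the front row, let go (x of round1 in the frame of shelf between 0.037 and 0.073 m and z of round1 in the frame of shelf between 0.064 and 0.076 m and y of round1 in the frame of shelf between -0.125 and 0.125 m and angle between each of round1, round2, round3, square1, square2, square3's own z axis and vertical below 0.12 rad and linear speed of each of round1, round2, round3, square1, square2, square3 below 0.03 m/s and contact force between the fingers and round1 below 0.3 N and (horizontal distance between round1 and round2 below 0.095 m or horizontal distance between round1 and round3 below 0.095 m) and x of round2 in the frame of shelf between 0.037 and 0.073 m and z of round2 in the frame of shelf between 0.064 and 0.076 m and y of round2 in the frame of shelf between -0.125 and 0.125 m and contact force between the fingers and round2 below 0.3 N and (horizontal distance between round2 and round1 below 0.095 m or horizontal distance between round2 and round3 below 0.095 m) and x of round3 in the frame of shelf between 0.037 and 0.073 m and z of round3 in the frame of shelf between 0.064 and 0.076 m and y of round3 in the frame of shelf between -0.125 and 0.125 m and contact force between the fingers and round3 below 0.3 N and (horizontal distance between round3 and round1 below 0.095 m or horizontal distance between round3 and round2 below 0.095 m) and x of square1 in the frame of shelf between -0.073 and -0.037 m and z of square1 in the frame of shelf between 0.039 and 0.051 m and y of square1 in the frame of shelf between -0.125 and 0.125 m and contact force between the fingers and square1 below 0.3 N and (horizontal distance between square1 and square2 below 0.095 m or horizontal distance between square1 and square3 below 0.095 m) and (angle between the x axis of square1 and the x axis of shelf, either way round below 0.2 rad or angle between the x axis of square1 and the y axis of shelf, either way round below 0.2 rad) and x of square2 in the frame of shelf between -0.073 and -0.037 m and z of square2 in the frame of shelf between 0.039 and 0.051 m and y of square2 in the frame of shelf between -0.125 and 0.125 m and contact force between the fingers and square2 below 0.3 N and (horizontal distance between square2 and square1 below 0.095 m or horizontal distance between square2 and square3 below 0.095 m) and (angle between the x axis of square2 and the x axis of shelf, either way round below 0.2 rad or angle between the x axis of square2 and the y axis of shelf, either way round below 0.2 rad) and x of square3 in the frame of shelf between -0.073 and -0.037 m and z of square3 in the frame of shelf between 0.039 and 0.051 m and y of square3 in the frame of shelf between -0.125 and 0.125 m and contact force between the fingers and square3 below 0.3 N and (horizontal distance between square3 and square1 below 0.095 m or horizontal distance between square3 and square2 below 0.095 m) and (angle between the x axis of square3 and the x axis of shelf, either way round below 0.2 rad or angle between the x axis of square3 and the y axis of shelf, either way round below 0.2 rad)), for 0.2 s.
3. the lid is back on the box, fully down, let go (horizontal distance between lid and box below 0.01 m and z of lid in the frame of box between 0.071 and 0.079 m and angle between lid's own z axis and vertical below 0.05 rad and angle between the x axis of lid and the x axis of box, either way round below 0.12 rad and linear speed of lid below 0.03 m/s and contact force between the fingers and lid below 0.3 N), for 0.2 s.
At the end, for the whole second after the job is handed in: Tins upright, at rest, released: round on rear step, square on front step, centres within 18 mm of its midline and 95 mm of another of the same kind, square ones squared up within 0.2 rad; lid down on the box (10 mm, 0.12 rad) (all of step 2 and all of step 3); the robot touches nothing.
It fails at once if a bystander was knocked away (more than 60 mm) or over (distance of any of tape, mug, spray, gauge, mouse from where it was at the start of the episode above 0.06 m or angle between any of mug, spray's own z axis and vertical above 0.6 rad).
Of round1, round2, round3 only 2 to 3 are there at a start; the rules pass over those that are not, and their reading is None.
Of square1, square2, square3 only 2 to 3 are there at a start; the rules pass over those that are not, and their reading is None.
At some moment in a run one of square1, square2, square3 may be knocked a few centimetres aside while the robot is not near it.
It also fails if it takes over 210 s, if anything falls off the work surface, if the arm or the gripper's body presses on something with over 40 N, if the wrist force passes 120 N, or if a joint passes its speed limit or range.

## Robot

A 6-joint arm with a two-finger parallel gripper is mounted at the origin on the work surface. World frame = base frame: x ahead of the robot, y to its left, z up, the work surface at z = 0. Lengths are in m, angles in rad, forces in N, time in s.
With the tool pointing down it reaches from about 0.225 to 0.875 m from the base axis. Payload 3.4 kg.
Tool frame: the origin (TCP) lies at the very end of the fingers, on their centre line; the grasp point (between the pads) lies manip.grip_point_offset behind it (manip.grip_point_offset is the distance from the TCP to the grasp point, in m); z points along the fingers, y is the line along which they close (so a half turn about z gives the same grasp; the last joint's range is limited). The gripper opens to 85 mm and grips with 20 to 120 N. Pads are 22 mm wide; open, the fingers measure 114 mm over their backs; the gripper's body (76 mm by 85 mm) begins 54 mm behind the grasp point. The pads swing forward as they close: fully open they stand 13 mm farther back than shut.
Start: joints at [1.185, 0.276, 1.505, -0, 1.361, -0.121], TCP at [0.151, 0.555, 0.231] pointing down, gripper open.
Joint ranges: [-2.89, 2.89], [-0.75, 2.08], [0.22, 2.7], [-1.18, 4.32], [0.11, 2.71], [-2.7, 2.7]. Speed limits (rad/s): [2.57, 2.57, 3.14, 3.14, 3.14, 3.14].

## Interface

Orientations are given as a unit quaternion [w, x, y, z].
In Python, from rig import manip gives the robot as it stands.
- The arm moves only by the shell command python3 -m pendant 'ROWS' [FORCE]. ROWS is JSON, a list of rows, each an object of numbers: "jaw": the opening, from -1 (shut) to 1 (fully open); "tx", "ty", "tz": the shift along the world's x, y, z in cm; "ax", "ay", "az": the turn, a rotation vector about the world's x, y, z in degrees. In form: [{"jaw": .., "tx": .., "ty": .., "tz": .., "ax": .., "ay": .., "az": ..}, ...]. A call has 1 to 10 rows; each row is the pose to reach, as a shift and turn from the pose commanded when the call began; what a row does not reach only later rows make up. A row lasts 1/8 s, in which the tool goes at most 62.5 mm and 10.7 degrees, less where a joint would pass 70% of its speed; a pose out of reach is approached as far as the arm can. A call with a gripper value outside its range is refused whole. The fingers move at their own pace and stop on an object; FORCE is the grip in N (left out, the last holds). Time passes only in rows, so rows that repeat a pose let the fingers close. It gives the time, the measured TCP pose, the force, the opening and the grip force at its end, in the units of the state.
- manip.get_state(): the state, without advancing time (a new reading comes with each control period).
- manip.get_image(name): name is "scene" or "top" or "wrist"; returns a dict with "pixels" (384x512x3 uint8, blue, green, red), "depth" (384x512 float32, m along the optical axis (not along the pixel's ray), 0 where there is no reading), "fx", "fy", "cx", "cy" (pixels), "pose" (4x4, takes a point from camera to world coordinates). Camera axes: x right, y down, z forward; pixel columns grow to the right and rows downward; lengths in m; the calibration is good to about 2 mm. The wrist camera is an equidistant fisheye: a pixel r from the principal point sees the ray r / f radians off the axis. A picture is of the moment at which its call begins.
- manip.sign_off(): hands the job in; it is judged then, once.
The state is a dict: "clock": time; "qpos": joint angles; "qd": joint speeds; "effort": joint torques, N m; "position": TCP position; "ee_rot": TCP orientation; "contact_force": force on the tool from outside, world axes, zero at the start; "moment": the same for the moment, N m; "width": finger opening in m; "gripper_force": force on a finger pad.
Only numpy, scipy, OpenCV 4.12 (cv2) and the standard library are available. Lean on these libraries where they do the work, as an engineer would, in place of code of your own. Each camera call takes 0.05 s, during which the arm holds its last target. There are 200 camera calls.

## Working session

There is one attempt and no reset: what is moved stays moved. The work goes in short steps, Python scripts to look and compute and a shell command to move; the robot and the scene stay as the last step left them, time stands still between calls to the robot, and variables do not carry over. Pictures are saved under pics/ and viewed, at most 14 in all, crops included, and the job is handed in when it is done.

```bash
ls; mkdir -p pics; python3 - <<'E'
from rig import manip
import cv2,numpy as np
print(manip.get_state(), manip.grip_point_offset)
for n in("top","scene"):
    i=manip.get_image(n); cv2.imwrite(f"pics/{n}0.png",i["pixels"]); np.savez(f"{n}0.npz",**i)
    print(n,i["fx"],i["cx"],i["cy"],i["pose"].round(3).tolist())
E
```

```text
pics
{'clock': 0.0, 'qpos': array([ 1.18498055e+00,  2.76548553e-01,  1.50615616e+00,  1.38754491e-05,
        1.36069185e+00, -1.20970475e-01]), 'qd': array([-5.41575348e-05,  7.16354588e-04, -1.78340434e-03,  4.08396007e-04,
        8.09453220e-05, -1.02253792e-03]), 'effort': array([ 1.70202304e-03, -4.16760743e+01, -2.45807862e+01,  2.57618797e-05,
        1.09243824e-02, -9.48351158e-06]), 'position': array([0.15029083, 0.55445071, 0.23045702]), 'ee_rot': array([-2.32678433e-04,  1.32037356e-01,  9.91244331e-01, -8.71452388e-04]), 'contact_force': array([ 0.98150772, -0.27868724, -0.07902587]), 'moment': array([-0.04212392,  0.02208799, -0.05075926]), 'gripper_force': 0.0, 'width': 0.08543056819775277} 0.0187
top 410.0339998199661 254.1124715588304 188.90978624649506 [[0.09, -0.974, 0.208, 0.341], [-0.996, -0.087, 0.02, -0.01], [-0.001, -0.209, -0.978, 1.239], [0.0, 0.0, 0.0, 1.0]]
scene 414.98682213464525 251.63202967836753 193.95833991515863 [[-0.739, 0.381, -0.555, 1.13], [0.673, 0.409, -0.616, 0.628], [-0.008, -0.829, -0.559, 0.652], [0.0, 0.0, 0.0, 1.0]]
```

View pics/top0.png

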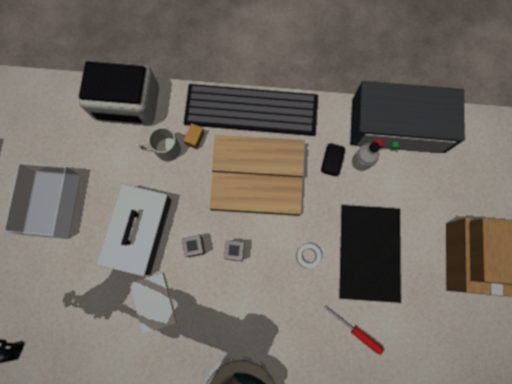

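View pics/scene0.png

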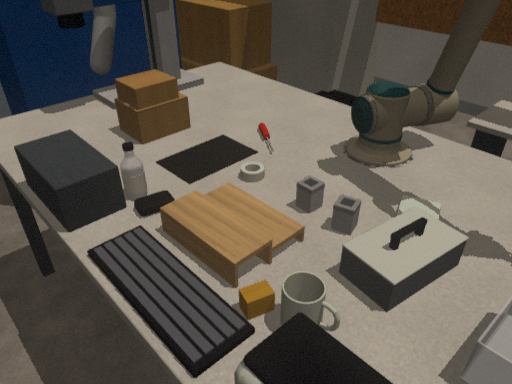

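Top picture: lidded box at (135,230), shelf at (257,175), mat at (370,253), two square tins at (193,245) and (234,250), tape at (309,256), gauge at (194,135), mug at (163,144), mouse at (332,160), bottle at (368,153). The scene view agrees with two square tins.

```bash
cat > h.py <<'E'
import cv2,numpy as np
from rig import manip
def cloud(i):
    v,u=np.mgrid[:384,:512]; d=i["depth"]
    p=np.stack([(u-i["cx"])/i["fx"]*d,(v-i["cy"])/i["fy"]*d,d],-1)
    w=p@i["pose"][:3,:3].T+i["pose"][:3,3]; w[d==0]=np.nan
    return w
def rect(w,box,zlo,zhi,mask=None):
    "minAreaRect of biggest blob in pixel box with z range: centre, sides mm, angle of long side deg, z median"
    u0,v0,u1,v1=box; m=np.zeros(w.shape[:2],np.uint8)
    s=np.s_[v0:v1,u0:u1]; m[s]=((w[s][...,2]>zlo)&(w[s][...,2]<zhi))
    if mask is not None: m&=mask.astype(np.uint8)
    n,l,st,_=cv2.connectedComponentsWithStats(m,connectivity=4)
    if n<2: return None
    k=1+st[1:,4].argmax(); P=w[l==k]
    (c,sz,a)=cv2.minAreaRect((P[:,:2]*1000).astype(np.float32))
    if sz[0]<sz[1]: a-=90; sz=sz[::-1]
    return np.round(c,1),np.round(sz,1),round((a+90)%180-90,1),round(float(np.median(P[:,2]))*1000,1),len(P),np.round(P[:,:2].mean(0)*1000,1)
E
python3 - <<'E'
from h import *
i=dict(np.load("top0.npz")); w=cloud(i); g=i["pixels"].max(-1)
print("lid",rect(w,(90,175,180,290),.072,.092))
print("handle",rect(w,(90,175,180,290),.1,.13))
print("sq1",rect(w,(175,225,212,265),.066,.085))
print("sq2",rect(w,(215,230,255,270),.066,.085))
print("rear",rect(w,(200,125,315,220),.062,.08))
print("front",rect(w,(200,125,315,225),.036,.056))
print("mat",rect(w,(325,195,415,310),-.02,.02,g<40))
print("tape",rect(w,(290,235,330,275),.02,.045))
print("gauge",rect(w,(180,115,210,150),.035,.06)); print("mug",rect(w,(140,120,180,165),.08,.11))
print("bottle",rect(w,(350,135,385,170),.03,.2)); print("mouse",rect(w,(315,140,350,180),.015,.05))
# anything above bench in working area
m=(w[...,2]>.03); print([ (w[v,u]*1000).round() for u,v in((10,350),(150,300),(154,275))])
E
```

```text
lid (array([444.1, 347. ]), array([238.1, 139.4]), -8.0, 81.0, 3837, array([440.9, 346. ]))
handle (array([443.7, 347. ]), array([99.4, 16. ]), -8.4, 118.2, 227, array([443.4, 345.8]))
sq1 (array([412.3, 173.5]), array([53.1, 52.9]), 17.7, 75.9, 355, array([412.1, 172.9]))
sq2 (array([409.6,  55.1]), array([53. , 52.5]), 89.0, 75.5, 354, array([409.5,  54.7]))
rear (array([696.2,  10.8]), array([270.5, 112.5]), -88.5, 70.5, 3289, array([694.7,  10.1]))
front (array([586.2,   7.4]), array([270.4, 112.4]), -88.6, 45.5, 3407, array([586.2,   7. ]))
mat (array([ 442.7, -346.5]), array([272.2, 175.7]), 1.3, 4.0, 5323, array([ 439.2, -346.1]))
tape (array([ 416.7, -162.3]), array([70.1, 69.5]), -83.9, 30.3, 311, array([ 415.9, -162.2]))
gauge (array([750.1, 215.9]), array([61.1, 42.3]), -16.8, 49.9, 270, array([748.6, 214.7]))
mug (array([708.7, 297. ]), array([80.9, 77.7]), 57.6, 92.3, 204, array([707.9, 299.3]))
bottle (array([ 737.3, -309.4]), array([101.1,  93.2]), 75.7, 97.8, 805, array([ 731.8, -304.6]))
mouse (array([ 716.5, -220. ]), array([100.5,  60.6]), -10.4, 31.6, 604, array([ 713.6, -218.1]))
[array([147., 484., 335.]), array([247., 287.,   6.]), array([319., 284.,  12.])]
```

```bash
python3 -m pendant '[{"jaw":1,"tx":10,"ty":-7,"tz":0,"az":7},{"jaw":1,"tx":20,"ty":-14,"tz":0,"az":7},{"jaw":1,"tx":29.3,"ty":-20.8,"tz":0,"az":7},{"jaw":1,"tx":29.3,"ty":-20.8,"tz":0,"az":7},{"jaw":1,"tx":29.3,"ty":-20.8,"tz":0,"az":7},{"jaw":1,"tx":29.3,"ty":-20.8,"tz":0,"az":7},{"jaw":1,"tx":29.3,"ty":-20.8,"tz":0,"az":7},{"jaw":1,"tx":29.3,"ty":-20.8,"tz":0,"az":7},{"jaw":1,"tx":29.3,"ty":-20.8,"tz":0,"az":7}]' 100
```

```text
invalid input at $[0]: expected keys jaw, tx, ty, tz, ax, ay, az
```

```bash
python3 -m pendant '[{"jaw":1,"tx":10,"ty":-7,"tz":0,"ax":0,"ay":0,"az":7},{"jaw":1,"tx":20,"ty":-14,"tz":0,"ax":0,"ay":0,"az":7},{"jaw":1,"tx":29.3,"ty":-20.8,"tz":0,"ax":0,"ay":0,"az":7},{"jaw":1,"tx":29.3,"ty":-20.8,"tz":0,"ax":0,"ay":0,"az":7},{"jaw":1,"tx":29.3,"ty":-20.8,"tz":0,"ax":0,"ay":0,"az":7},{"jaw":1,"tx":29.3,"ty":-20.8,"tz":0,"ax":0,"ay":0,"az":7},{"jaw":1,"tx":29.3,"ty":-20.8,"tz":0,"ax":0,"ay":0,"az":7},{"jaw":1,"tx":29.3,"ty":-20.8,"tz":0,"ax":0,"ay":0,"az":7},{"jaw":1,"tx":29.3,"ty":-20.8,"tz":0,"ax":0,"ay":0,"az":7}]' 100
```

```text
clock: 1.23
position: [0.4422, 0.3477, 0.2312]
ee_rot: [-0.0, 0.07, 0.998, 0.0]
contact_force: [0.1, -0.1, -0.1]
width: 0.0854
gripper_force: 0.0
```

```bash
python3 -m pendant '[{"jaw":1,"tx":0.1,"ty":0,"tz":-4,"ax":0,"ay":0,"az":0},{"jaw":1,"tx":0.1,"ty":0,"tz":-8,"ax":0,"ay":0,"az":0},{"jaw":1,"tx":0.1,"ty":0,"tz":-11,"ax":0,"ay":0,"az":0},{"jaw":1,"tx":0.1,"ty":0,"tz":-13.5,"ax":0,"ay":0,"az":0},{"jaw":1,"tx":0.1,"ty":0,"tz":-13.5,"ax":0,"ay":0,"az":0},{"jaw":-1,"tx":0.1,"ty":0,"tz":-13.5,"ax":0,"ay":0,"az":0},{"jaw":-1,"tx":0.1,"ty":0,"tz":-13.5,"ax":0,"ay":0,"az":0},{"jaw":-1,"tx":0.1,"ty":0,"tz":-13.5,"ax":0,"ay":0,"az":0},{"jaw":-1,"tx":0.1,"ty":0,"tz":-13.5,"ax":0,"ay":0,"az":0},{"jaw":-1,"tx":0.1,"ty":0,"tz":-13.5,"ax":0,"ay":0,"az":0}]' 100
```

```text
clock: 2.48
position: [0.4449, 0.3474, 0.0973]
ee_rot: [0.001, 0.071, 0.997, 0.001]
contact_force: [-1.0, -0.5, 4.6]
width: 0.0117
gripper_force: 97.8
```

```bash
python3 -m pendant '[{"jaw":-1,"tx":0,"ty":0,"tz":0,"ax":0,"ay":0,"az":0},{"jaw":-1,"tx":0,"ty":0,"tz":0,"ax":0,"ay":0,"az":0},{"jaw":-1,"tx":0,"ty":0,"tz":2,"ax":0,"ay":0,"az":0},{"jaw":-1,"tx":0,"ty":0,"tz":5,"ax":0,"ay":0,"az":0},{"jaw":-1,"tx":0,"ty":0,"tz":8,"ax":0,"ay":0,"az":0},{"jaw":-1,"tx":0,"ty":0,"tz":11,"ax":0,"ay":0,"az":0},{"jaw":-1,"tx":0,"ty":0,"tz":14,"ax":0,"ay":0,"az":0},{"jaw":-1,"tx":0,"ty":0,"tz":16,"ax":0,"ay":0,"az":0},{"jaw":-1,"tx":0,"ty":0,"tz":16,"ax":0,"ay":0,"az":0}]' 100
```

```text
clock: 3.6
position: [0.4451, 0.3472, 0.2571]
ee_rot: [0.001, 0.071, 0.997, 0.001]
contact_force: [0.1, -0.8, -3.4]
width: 0.0121
gripper_force: 98.2
```

```bash
python3 -m pendant '[{"jaw":-1,"tx":0,"ty":-3,"tz":0,"ax":0,"ay":0,"az":0},{"jaw":-1,"tx":0,"ty":-7,"tz":0,"ax":0,"ay":0,"az":0},{"jaw":-1,"tx":0,"ty":-11,"tz":0,"ax":0,"ay":0,"az":0},{"jaw":-1,"tx":0,"ty":-15,"tz":0,"ax":0,"ay":0,"az":1},{"jaw":-1,"tx":0,"ty":-19,"tz":0,"ax":0,"ay":0,"az":2},{"jaw":-1,"tx":0,"ty":-23,"tz":0,"ax":0,"ay":0,"az":3},{"jaw":-1,"tx":0,"ty":-27,"tz":0,"ax":0,"ay":0,"az":4},{"jaw":-1,"tx":0,"ty":-31,"tz":0,"ax":0,"ay":0,"az":4},{"jaw":-1,"tx":0,"ty":-35,"tz":0,"ax":0,"ay":0,"az":4},{"jaw":-1,"tx":0,"ty":-39,"tz":0,"ax":0,"ay":0,"az":4}]' 100
python3 -m pendant '[{"jaw":-1,"tx":0,"ty":-4,"tz":0,"ax":0,"ay":0,"az":0},{"jaw":-1,"tx":0,"ty":-8,"tz":0,"ax":0,"ay":0,"az":1},{"jaw":-1,"tx":0,"ty":-12,"tz":0,"ax":0,"ay":0,"az":2},{"jaw":-1,"tx":0,"ty":-16,"tz":0,"ax":0,"ay":0,"az":3},{"jaw":-1,"tx":0,"ty":-20,"tz":0,"ax":0,"ay":0,"az":4},{"jaw":-1,"tx":0,"ty":-24,"tz":0,"ax":0,"ay":0,"az":4},{"jaw":-1,"tx":0,"ty":-27,"tz":0,"ax":0,"ay":0,"az":4},{"jaw":-1,"tx":0,"ty":-30,"tz":0,"ax":0,"ay":0,"az":4},{"jaw":-1,"tx":0,"ty":-30.3,"tz":0,"ax":0,"ay":0,"az":4},{"jaw":-1,"tx":0,"ty":-30.3,"tz":0,"ax":0,"ay":0,"az":4}]' 100
```

```text
clock: 4.85
position: [0.4433, -0.0441, 0.2545]
ee_rot: [-0.001, 0.036, 0.999, 0.0]
contact_force: [0.8, -0.1, -2.0]
width: 0.0116
gripper_force: 98.2
clock: 6.1
position: [0.4439, -0.3452, 0.2547]
ee_rot: [-0.001, 0.002, 1.0, 0.001]
contact_force: [-0.5, 0.3, -2.7]
width: 0.0116
gripper_force: 98.3
```

```bash
python3 - <<'E'
from h import *
i=manip.get_image("top"); cv2.imwrite("pics/top1.png",i["pixels"]); w=cloud(i)
print(rect(w,(300,100,511,383),.15,.205)); print(manip.get_state()["position"])
# box contents
u0,v0,u1,v1=90,175,185,290
print("round tops",[rect(w,(90,a,185,b),.052,.066) for a,b in((175,290),)])
m=np.zeros((384,512),np.uint8); s=np.s_[v0:v1,u0:u1]; z=w[s][...,2]; m[s]=(z>.05)&(z<.068)
n,l,st,_=cv2.connectedComponentsWithStats(m,connectivity=4)
for k in range(1,n):
    if st[k,4]>40:
        P=w[l==k][:,:2]*1000; c,r=cv2.minEnclosingCircle(P.astype(np.float32)); print(np.round(c,1),r,P.mean(0).round(1),st[k])
print("box",rect(w,(u0,v0,u1,v1),.07,.085))
E
```

```text
(array([ 399.6, -620.4]), array([59.9, 39.7]), -85.0, 191.2, 222, array([ 396.7, -627.7]))
[ 0.44403289 -0.34485036  0.25519957]
round tops [(array([368. , 355.9]), array([58.2, 55.4]), 73.7, 62.9, 300, array([367.2, 355. ]))]
[452.7 406.7] 111.86925506591797 [451.6 408.8] [101 187  26  76 177]
[442.5 279.4] 60.090145111083984 [439.9 280.3] [152 211  12  42  67]
[447.9 347.3] 29.698169708251953 [446.7 345.8] [125 218  21  21 332]
[366.5 355.7] 30.29056739807129 [367.5 354.2] [117 245  22  21 353]
box (array([443.9, 346.5]), array([234.2, 135.1]), -8.5, 75.0, 360, array([423.1, 321.9]))
```

View pics/top1.png

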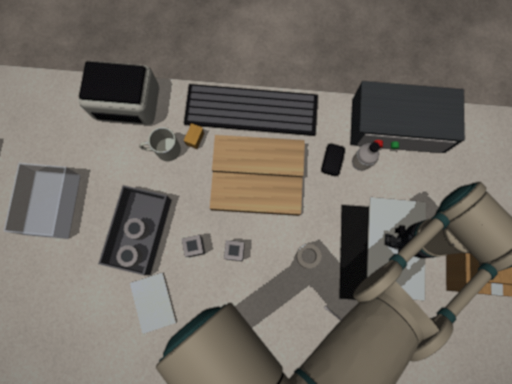

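```bash
python3 -m pendant '[{"jaw":-1,"tx":0,"ty":0,"tz":-4,"ax":0,"ay":0,"az":0},{"jaw":-1,"tx":0,"ty":0,"tz":-8,"ax":0,"ay":0,"az":0},{"jaw":-1,"tx":0,"ty":0,"tz":-12,"ax":0,"ay":0,"az":0},{"jaw":-1,"tx":0,"ty":0,"tz":-16,"ax":0,"ay":0,"az":0},{"jaw":-1,"tx":0,"ty":0,"tz":-19,"ax":0,"ay":0,"az":0},{"jaw":-1,"tx":0,"ty":0,"tz":-21,"ax":0,"ay":0,"az":0},{"jaw":-1,"tx":0,"ty":0,"tz":-21.7,"ax":0,"ay":0,"az":0},{"jaw":-1,"tx":0,"ty":0,"tz":-22.1,"ax":0,"ay":0,"az":0},{"jaw":-1,"tx":0,"ty":0,"tz":-22.1,"ax":0,"ay":0,"az":0}]' 100
```

```text
clock: 7.28
position: [0.4449, -0.3461, 0.0359]
ee_rot: [0.0, 0.001, 1.0, -0.0]
contact_force: [0.3, 0.6, -3.1]
width: 0.0115
gripper_force: 98.2
```

The open box holds two round tins, at (134,228) and (127,255). The lid is held above the mat.

```bash
python3 -m pendant '[{"jaw":-1,"tx":0,"ty":0,"tz":-0.2,"ax":0,"ay":0,"az":0},{"jaw":-1,"tx":0,"ty":0,"tz":-0.4,"ax":0,"ay":0,"az":0},{"jaw":-1,"tx":0,"ty":0,"tz":-0.4,"ax":0,"ay":0,"az":0},{"jaw":1,"tx":0,"ty":0,"tz":-0.4,"ax":0,"ay":0,"az":0},{"jaw":1,"tx":0,"ty":0,"tz":-0.4,"ax":0,"ay":0,"az":0},{"jaw":1,"tx":0,"ty":0,"tz":-0.4,"ax":0,"ay":0,"az":0},{"jaw":1,"tx":0,"ty":0,"tz":-0.4,"ax":0,"ay":0,"az":0},{"jaw":1,"tx":0,"ty":0,"tz":-0.4,"ax":0,"ay":0,"az":0},{"jaw":1,"tx":0,"ty":0,"tz":-0.4,"ax":0,"ay":0,"az":0}]' 60
python3 -m pendant '[{"jaw":1,"tx":0,"ty":0,"tz":2,"ax":0,"ay":0,"az":0},{"jaw":1,"tx":0,"ty":0,"tz":8,"ax":0,"ay":0,"az":0},{"jaw":1,"tx":0,"ty":0,"tz":14,"ax":0,"ay":0,"az":0},{"jaw":1,"tx":0,"ty":0,"tz":20,"ax":0,"ay":0,"az":0},{"jaw":1,"tx":0,"ty":5,"tz":20,"ax":0,"ay":0,"az":0},{"jaw":1,"tx":0,"ty":11,"tz":20,"ax":0,"ay":0,"az":0},{"jaw":1,"tx":0,"ty":17,"tz":20,"ax":0,"ay":0,"az":0},{"jaw":1,"tx":0,"ty":23,"tz":20,"ax":0,"ay":0,"az":0},{"jaw":1,"tx":0,"ty":29,"tz":20,"ax":0,"ay":0,"az":0},{"jaw":1,"tx":0,"ty":35,"tz":20,"ax":0,"ay":0,"az":0}]'
python3 - <<'E'
from h import *
i=manip.get_image("top"); cv2.imwrite("pics/top2.png",i["pixels"]); w=cloud(i)
print("lid",rect(w,(300,180,430,320),.01,.025)); print("handle",rect(w,(325,180,430,320),.04,.07))
print("sq1",rect(w,(175,225,212,265),.066,.085))
print("sq2",rect(w,(215,230,255,270),.066,.085))
print(manip.get_state()["position"],manip.get_state()["qpos"].round(2))
E
```

```text
clock: 8.4
position: [0.4445, -0.346, 0.0313]
ee_rot: [0.0, 0.002, 1.0, 0.0]
contact_force: [-0.1, -0.7, 0.2]
width: 0.0851
gripper_force: 0.0
clock: 9.65
position: [0.4442, 0.0058, 0.2315]
ee_rot: [0.0, 0.002, 1.0, 0.0]
contact_force: [-0.1, 0.9, -0.1]
width: 0.0851
gripper_force: 0.0
lid (array([ 443.4, -347.9]), array([238.2, 139.8]), -0.3, 16.0, 3563, array([ 440.1, -346.8]))
handle (array([ 443.6, -347.5]), array([98. , 16.8]), -1.5, 53.5, 200, array([ 442.2, -346.3]))
sq1 (array([412.1, 173.6]), array([53.4, 52.2]), -72.1, 75.6, 345, array([412.6, 174. ]))
sq2 (array([409.6,  54.9]), array([52.7, 52.5]), 88.8, 75.6, 355, array([409.5,  54.6]))
[0.44302234 0.01353682 0.2315275 ] [-0.13  0.08  1.76  0.01  1.31 -1.71]
```

```bash
python3 -m pendant '[{"jaw":1,"tx":-3.4,"ty":5,"tz":-2,"ax":0,"ay":0,"az":-10},{"jaw":1,"tx":-3.4,"ty":5,"tz":-4,"ax":0,"ay":0,"az":-20},{"jaw":1,"tx":-3.4,"ty":5,"tz":-6,"ax":0,"ay":0,"az":-30},{"jaw":1,"tx":-3.4,"ty":5,"tz":-6,"ax":0,"ay":0,"az":-40},{"jaw":1,"tx":-3.4,"ty":5,"tz":-6,"ax":0,"ay":0,"az":-50},{"jaw":1,"tx":-3.4,"ty":5,"tz":-6,"ax":0,"ay":0,"az":-60},{"jaw":1,"tx":-3.4,"ty":5,"tz":-6,"ax":0,"ay":0,"az":-70},{"jaw":1,"tx":-3.4,"ty":5,"tz":-6,"ax":0,"ay":0,"az":-80},{"jaw":1,"tx":-3.4,"ty":5,"tz":-6,"ax":0,"ay":0,"az":-91},{"jaw":1,"tx":-3.4,"ty":5,"tz":-6,"ax":0,"ay":0,"az":-91}]'
python3 -m pendant '[{"jaw":1,"tx":0,"ty":0,"tz":0,"ax":0,"ay":0,"az":0},{"jaw":1,"tx":0,"ty":0,"tz":0,"ax":0,"ay":0,"az":0}]'
```

```text
clock: 10.95
position: [0.4104, 0.0538, 0.1713]
ee_rot: [0.0, 0.714, 0.701, 0.0]
contact_force: [-0.1, 0.5, 1.3]
width: 0.0854
gripper_force: 0.0
clock: 11.2
position: [0.4105, 0.0539, 0.1713]
ee_rot: [0.0, 0.714, 0.7, 0.0]
contact_force: [0.7, 0.3, -0.8]
width: 0.0855
gripper_force: 0.0
```

```bash
python3 -m pendant '[{"jaw":1,"tx":-0.1,"ty":0.1,"tz":-4,"ax":0,"ay":0,"az":0},{"jaw":1,"tx":-0.1,"ty":0.1,"tz":-8,"ax":0,"ay":0,"az":0},{"jaw":1,"tx":-0.1,"ty":0.1,"tz":-11,"ax":0,"ay":0,"az":0},{"jaw":1,"tx":-0.1,"ty":0.1,"tz":-13.2,"ax":0,"ay":0,"az":0},{"jaw":1,"tx":-0.1,"ty":0.1,"tz":-13.2,"ax":0,"ay":0,"az":0},{"jaw":-1,"tx":-0.1,"ty":0.1,"tz":-13.2,"ax":0,"ay":0,"az":0},{"jaw":-1,"tx":-0.1,"ty":0.1,"tz":-13.2,"ax":0,"ay":0,"az":0},{"jaw":-1,"tx":-0.1,"ty":0.1,"tz":-13.2,"ax":0,"ay":0,"az":0},{"jaw":-1,"tx":-0.1,"ty":0.1,"tz":-13.2,"ax":0,"ay":0,"az":0},{"jaw":-1,"tx":-0.1,"ty":0.1,"tz":-13.2,"ax":0,"ay":0,"az":0}]' 40
python3 -m pendant '[{"jaw":-1,"tx":0,"ty":0,"tz":2,"ax":0,"ay":0,"az":0},{"jaw":-1,"tx":0,"ty":0,"tz":5,"ax":0,"ay":0,"az":0},{"jaw":-1,"tx":0,"ty":0,"tz":9,"ax":0,"ay":0,"az":0},{"jaw":-1,"tx":0,"ty":0,"tz":13,"ax":0,"ay":0,"az":0},{"jaw":-1,"tx":0,"ty":0,"tz":13,"ax":0,"ay":0,"az":0}]'
```

```text
clock: 12.45
position: [0.41, 0.055, 0.0404]
ee_rot: [0.001, 0.714, 0.7, 0.001]
contact_force: [-1.0, -0.4, 6.7]
width: 0.0511
gripper_force: 43.1
clock: 13.08
position: [0.412, 0.0549, 0.1725]
ee_rot: [0.003, 0.714, 0.7, 0.003]
contact_force: [0.4, 0.0, -1.1]
width: 0.0514
gripper_force: 42.6
```

```bash
python3 -m pendant '[{"jaw":-1,"tx":3,"ty":0,"tz":0,"ax":0,"ay":0,"az":1},{"jaw":-1,"tx":7,"ty":-0.5,"tz":0,"ax":0,"ay":0,"az":2.6},{"jaw":-1,"tx":11,"ty":-1.1,"tz":0,"ax":0,"ay":0,"az":2.6},{"jaw":-1,"tx":15,"ty":-1.1,"tz":0,"ax":0,"ay":0,"az":2.6},{"jaw":-1,"tx":17.5,"ty":-1.1,"tz":0,"ax":0,"ay":0,"az":2.6},{"jaw":-1,"tx":17.5,"ty":-1.1,"tz":-3,"ax":0,"ay":0,"az":2.6},{"jaw":-1,"tx":17.5,"ty":-1.1,"tz":-6,"ax":0,"ay":0,"az":2.6},{"jaw":-1,"tx":17.5,"ty":-1.1,"tz":-7.5,"ax":0,"ay":0,"az":2.6},{"jaw":-1,"tx":17.5,"ty":-1.1,"tz":-8.2,"ax":0,"ay":0,"az":2.6},{"jaw":-1,"tx":17.5,"ty":-1.1,"tz":-8.2,"ax":0,"ay":0,"az":2.6}]'
```

```text
clock: 14.32
position: [0.5846, 0.044, 0.0873]
ee_rot: [0.0, 0.698, 0.716, 0.0]
contact_force: [0.0, -0.4, -1.4]
width: 0.051
gripper_force: 42.5
```

```bash
python3 -m pendant '[{"jaw":-1,"tx":0.1,"ty":0,"tz":-0.1,"ax":0,"ay":0,"az":0},{"jaw":-1,"tx":0.1,"ty":0,"tz":-0.25,"ax":0,"ay":0,"az":0},{"jaw":-1,"tx":0.1,"ty":0,"tz":-0.25,"ax":0,"ay":0,"az":0},{"jaw":1,"tx":0.1,"ty":0,"tz":-0.25,"ax":0,"ay":0,"az":0},{"jaw":1,"tx":0.1,"ty":0,"tz":-0.25,"ax":0,"ay":0,"az":0},{"jaw":1,"tx":0.1,"ty":0,"tz":-0.25,"ax":0,"ay":0,"az":0},{"jaw":1,"tx":0.1,"ty":0,"tz":-0.25,"ax":0,"ay":0,"az":0},{"jaw":1,"tx":0.1,"ty":0,"tz":-0.25,"ax":0,"ay":0,"az":0},{"jaw":1,"tx":0.1,"ty":0,"tz":4,"ax":0,"ay":0,"az":0},{"jaw":1,"tx":0.1,"ty":0,"tz":9,"ax":0,"ay":0,"az":0}]'
python3 -m pendant '[{"jaw":1,"tx":-6,"ty":4.5,"tz":0,"ax":0,"ay":0,"az":4},{"jaw":1,"tx":-12,"ty":9,"tz":0,"ax":0,"ay":0,"az":8},{"jaw":1,"tx":-17.4,"ty":13,"tz":0,"ax":0,"ay":0,"az":12},{"jaw":1,"tx":-17.4,"ty":13,"tz":0,"ax":0,"ay":0,"az":16},{"jaw":1,"tx":-17.4,"ty":13,"tz":0,"ax":0,"ay":0,"az":16.3},{"jaw":1,"tx":-17.4,"ty":13,"tz":0,"ax":0,"ay":0,"az":16.3}]'
python3 - <<'E'
from h import *
i=manip.get_image("top"); cv2.imwrite("pics/top3.png",i["pixels"]); w=cloud(i)
print("placed",rect(w,(200,140,315,230),.11,.13))
i=manip.get_image("scene");cv2.imwrite("pics/scene3.png",i["pixels"]); w2=cloud(i)
print("sq1 scene",rect(w2,(300,170,390,250),.067,.09))
print("sq1 top",rect(w,(175,225,212,265),.066,.085),manip.get_state()["position"])
E
```

```text
clock: 15.58
position: [0.5847, 0.044, 0.1772]
ee_rot: [-0.001, 0.698, 0.716, -0.001]
contact_force: [1.3, -0.5, -0.0]
width: 0.0854
gripper_force: 0.0
clock: 16.32
position: [0.4126, 0.1738, 0.1776]
ee_rot: [0.001, 0.59, 0.808, 0.0]
contact_force: [-0.5, -0.3, 0.5]
width: 0.0853
gripper_force: 0.0
placed (array([588.6,  43.7]), array([52.7, 52.6]), -87.0, 120.8, 353, array([587.4,  43.7]))
sq1 scene (array([412.5, 175.5]), array([55.2, 52.7]), 17.0, 75.7, 352, array([416.6, 178.3]))
sq1 top (array([415.4, 163.2]), array([52.5, 31.2]), 16.8, 75.6, 186, array([413. , 160.3])) [0.41282263 0.17349171 0.17739007]
```

```bash
python3 -m pendant '[{"jaw":1,"tx":0,"ty":0,"tz":-4,"ax":0,"ay":0,"az":0},{"jaw":1,"tx":0,"ty":0,"tz":-8,"ax":0,"ay":0,"az":0},{"jaw":1,"tx":0,"ty":0,"tz":-11,"ax":0,"ay":0,"az":0},{"jaw":1,"tx":0,"ty":0,"tz":-13.7,"ax":0,"ay":0,"az":0},{"jaw":1,"tx":0,"ty":0,"tz":-13.7,"ax":0,"ay":0,"az":0},{"jaw":-1,"tx":0,"ty":0,"tz":-13.7,"ax":0,"ay":0,"az":0},{"jaw":-1,"tx":0,"ty":0,"tz":-13.7,"ax":0,"ay":0,"az":0},{"jaw":-1,"tx":0,"ty":0,"tz":-13.7,"ax":0,"ay":0,"az":0},{"jaw":-1,"tx":0,"ty":0,"tz":-13.7,"ax":0,"ay":0,"az":0},{"jaw":-1,"tx":0,"ty":0,"tz":-13.7,"ax":0,"ay":0,"az":0}]' 40
python3 -m pendant '[{"jaw":-1,"tx":0,"ty":0,"tz":2,"ax":0,"ay":0,"az":0},{"jaw":-1,"tx":0,"ty":0,"tz":6,"ax":0,"ay":0,"az":0},{"jaw":-1,"tx":0,"ty":0,"tz":11,"ax":0,"ay":0,"az":0},{"jaw":-1,"tx":0,"ty":0,"tz":16,"ax":0,"ay":0,"az":0},{"jaw":-1,"tx":0,"ty":0,"tz":18,"ax":0,"ay":0,"az":0},{"jaw":-1,"tx":0,"ty":0,"tz":18,"ax":0,"ay":0,"az":0}]'
```

```text
clock: 17.68
position: [0.4126, 0.1741, 0.0416]
ee_rot: [0.001, 0.59, 0.808, 0.001]
contact_force: [0.1, -2.5, 6.0]
width: 0.0514
gripper_force: 42.9
clock: 18.42
position: [0.4123, 0.1743, 0.222]
ee_rot: [0.001, 0.59, 0.808, 0.002]
contact_force: [0.3, -0.3, -2.1]
width: 0.0515
gripper_force: 42.6
```

```bash
python3 -m pendant '[{"jaw":-1,"tx":2,"ty":-3,"tz":0,"ax":0,"ay":0,"az":-4},{"jaw":-1,"tx":5.5,"ty":-6.5,"tz":0,"ax":0,"ay":0,"az":-8},{"jaw":-1,"tx":9,"ty":-10.5,"tz":0,"ax":0,"ay":0,"az":-12},{"jaw":-1,"tx":12.5,"ty":-14.5,"tz":0,"ax":0,"ay":0,"az":-16},{"jaw":-1,"tx":16,"ty":-18.5,"tz":0,"ax":0,"ay":0,"az":-16},{"jaw":-1,"tx":17.4,"ty":-20.3,"tz":0,"ax":0,"ay":0,"az":-16},{"jaw":-1,"tx":17.4,"ty":-20.3,"tz":0,"ax":0,"ay":0,"az":-16},{"jaw":-1,"tx":17.4,"ty":-20.3,"tz":-4,"ax":0,"ay":0,"az":-16},{"jaw":-1,"tx":17.4,"ty":-20.3,"tz":-8,"ax":0,"ay":0,"az":-16},{"jaw":-1,"tx":17.4,"ty":-20.3,"tz":-8,"ax":0,"ay":0,"az":-16}]'
python3 -m pendant '[{"jaw":-1,"tx":0,"ty":0,"tz":-3,"ax":0,"ay":0,"az":0},{"jaw":-1,"tx":0,"ty":0,"tz":-4.8,"ax":0,"ay":0,"az":0},{"jaw":-1,"tx":0,"ty":0,"tz":-5.2,"ax":0,"ay":0,"az":0},{"jaw":-1,"tx":0,"ty":0,"tz":-5.2,"ax":0,"ay":0,"az":0}]'
```

```text
clock: 19.68
position: [0.5811, -0.0269, 0.1371]
ee_rot: [-0.004, 0.696, 0.718, -0.002]
contact_force: [-0.4, -0.6, -1.0]
width: 0.0514
gripper_force: 42.5
clock: 20.18
position: [0.5861, -0.0286, 0.0897]
ee_rot: [0.001, 0.696, 0.718, 0.001]
contact_force: [1.2, 0.6, -1.7]
width: 0.0514
gripper_force: 42.6
```

Lower, release, and go up toward the box, with a check.

```bash
python3 -m pendant '[{"jaw":-1,"tx":0,"ty":0,"tz":-0.2,"ax":0,"ay":0,"az":0},{"jaw":-1,"tx":0,"ty":0,"tz":-0.35,"ax":0,"ay":0,"az":0},{"jaw":-1,"tx":0,"ty":0,"tz":-0.35,"ax":0,"ay":0,"az":0},{"jaw":1,"tx":0,"ty":0,"tz":-0.35,"ax":0,"ay":0,"az":0},{"jaw":1,"tx":0,"ty":0,"tz":-0.35,"ax":0,"ay":0,"az":0},{"jaw":1,"tx":0,"ty":0,"tz":-0.35,"ax":0,"ay":0,"az":0},{"jaw":1,"tx":0,"ty":0,"tz":-0.35,"ax":0,"ay":0,"az":0},{"jaw":1,"tx":0,"ty":0,"tz":-0.35,"ax":0,"ay":0,"az":0},{"jaw":1,"tx":0,"ty":0,"tz":4,"ax":0,"ay":0,"az":0},{"jaw":1,"tx":0,"ty":0,"tz":9,"ax":0,"ay":0,"az":0}]'
python3 -m pendant '[{"jaw":1,"tx":0,"ty":5,"tz":3,"ax":0,"ay":0,"az":10},{"jaw":1,"tx":-2,"ty":10,"tz":3,"ax":0,"ay":0,"az":20},{"jaw":0.75,"tx":-4,"ty":15,"tz":3,"ax":0,"ay":0,"az":30},{"jaw":0.75,"tx":-6,"ty":20,"tz":3,"ax":0,"ay":0,"az":40},{"jaw":0.75,"tx":-9,"ty":25,"tz":3,"ax":0,"ay":0,"az":50},{"jaw":0.75,"tx":-12,"ty":30,"tz":3,"ax":0,"ay":0,"az":60},{"jaw":0.75,"tx":-13.9,"ty":35,"tz":3,"ax":0,"ay":0,"az":70},{"jaw":0.75,"tx":-13.9,"ty":37.5,"tz":3,"ax":0,"ay":0,"az":78.8},{"jaw":0.75,"tx":-13.9,"ty":37.5,"tz":3,"ax":0,"ay":0,"az":78.8},{"jaw":0.75,"tx":-13.9,"ty":37.5,"tz":3,"ax":0,"ay":0,"az":78.8}]'
python3 - <<'E'
from h import *
i=manip.get_image("top"); cv2.imwrite("pics/top4.png",i["pixels"]); w=cloud(i)
m=np.zeros((384,512),np.uint8); m[140:230,200:315]=((w[...,2]>.11)&(w[...,2]<.13))[140:230,200:315]
n,l,st,_=cv2.connectedComponentsWithStats(m,connectivity=4)
for k in range(1,n):
    if st[k,4]>100: print(cv2.minAreaRect((w[l==k][:,:2]*1000).astype(np.float32)))
E
```

```text
clock: 21.42
position: [0.5847, -0.0289, 0.1783]
ee_rot: [-0.001, 0.696, 0.718, -0.001]
contact_force: [0.5, -0.1, -0.0]
width: 0.0853
gripper_force: 0.0
clock: 22.68
position: [0.4464, 0.3452, 0.2081]
ee_rot: [-0.0, 0.083, 0.997, -0.001]
contact_force: [0.1, -0.4, -0.9]
width: 0.0748
gripper_force: 0.0
((588.1535034179688, 43.882965087890625), (53.92441177368164, 52.41165542602539), 0.46761801838874817)
((588.0853271484375, -28.05364990234375), (53.79827880859375, 50.585296630859375), 4.533967018127441)
```

View pics/top4.png

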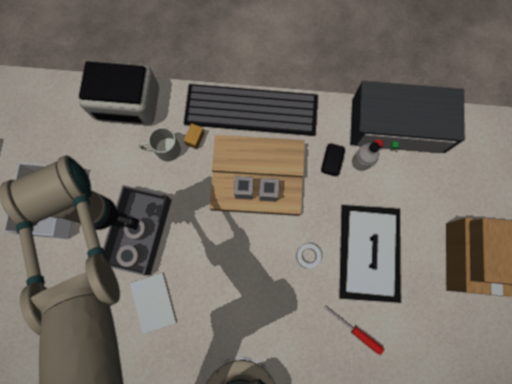

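Both square tins stand side by side on the front step at (243,187) and (269,188). The gripper is over the far round tin at (134,228).

```bash
python3 -m pendant '[{"jaw":0.75,"tx":0.1,"ty":0.1,"tz":-4,"ax":0,"ay":0,"az":1},{"jaw":0.75,"tx":0.1,"ty":0.1,"tz":-8,"ax":0,"ay":0,"az":1},{"jaw":0.75,"tx":0.1,"ty":0.1,"tz":-11,"ax":0,"ay":0,"az":1},{"jaw":0.75,"tx":0.1,"ty":0.1,"tz":-13.5,"ax":0,"ay":0,"az":1},{"jaw":0.75,"tx":0.1,"ty":0.1,"tz":-15.5,"ax":0,"ay":0,"az":1},{"jaw":0.75,"tx":0.1,"ty":0.1,"tz":-17,"ax":0,"ay":0,"az":1},{"jaw":0.75,"tx":0.1,"ty":0.1,"tz":-18,"ax":0,"ay":0,"az":1},{"jaw":0.75,"tx":0.1,"ty":0.1,"tz":-18,"ax":0,"ay":0,"az":1}]'
python3 -m pendant '[{"jaw":-1,"tx":0,"ty":0,"tz":0,"ax":0,"ay":0,"az":0},{"jaw":-1,"tx":0,"ty":0,"tz":0,"ax":0,"ay":0,"az":0},{"jaw":-1,"tx":0,"ty":0,"tz":0,"ax":0,"ay":0,"az":0},{"jaw":-1,"tx":0,"ty":0,"tz":0,"ax":0,"ay":0,"az":0},{"jaw":-1,"tx":0,"ty":0,"tz":0,"ax":0,"ay":0,"az":0}]' 40
```

```text
clock: 23.72
position: [0.4474, 0.3465, 0.0279]
ee_rot: [-0.0, 0.074, 0.997, -0.0]
contact_force: [0.0, -0.4, 0.5]
width: 0.0747
gripper_force: 0.0
clock: 24.35
position: [0.4483, 0.3475, 0.0293]
ee_rot: [0.001, 0.074, 0.997, 0.001]
contact_force: [0.7, 0.6, 5.9]
width: 0.0574
gripper_force: 43.1
```

```bash
python3 -m pendant '[{"jaw":-1,"tx":0,"ty":0,"tz":2,"ax":0,"ay":0,"az":0},{"jaw":-1,"tx":0,"ty":0,"tz":6,"ax":0,"ay":0,"az":0},{"jaw":-1,"tx":0,"ty":0,"tz":11,"ax":0,"ay":0,"az":0},{"jaw":-1,"tx":0,"ty":0,"tz":16,"ax":0,"ay":0,"az":0},{"jaw":-1,"tx":0,"ty":0,"tz":19,"ax":0,"ay":0,"az":0},{"jaw":-1,"tx":0,"ty":-3,"tz":20,"ax":0,"ay":0,"az":-5},{"jaw":-1,"tx":3,"ty":-7,"tz":20,"ax":0,"ay":0,"az":-13},{"jaw":-1,"tx":6,"ty":-11,"tz":20,"ax":0,"ay":0,"az":-22},{"jaw":-1,"tx":9,"ty":-15,"tz":20,"ax":0,"ay":0,"az":-31},{"jaw":-1,"tx":12,"ty":-19,"tz":20,"ax":0,"ay":0,"az":-40}]'
python3 -m pendant '[{"jaw":-1,"tx":3,"ty":-4,"tz":0,"ax":0,"ay":0,"az":-8},{"jaw":-1,"tx":6,"ty":-8,"tz":0,"ax":0,"ay":0,"az":-16},{"jaw":-1,"tx":9,"ty":-12,"tz":0,"ax":0,"ay":0,"az":-24},{"jaw":-1,"tx":12,"ty":-16,"tz":0,"ax":0,"ay":0,"az":-32},{"jaw":-1,"tx":12.9,"ty":-18.5,"tz":0,"ax":0,"ay":0,"az":-40},{"jaw":-1,"tx":12.9,"ty":-18.5,"tz":0,"ax":0,"ay":0,"az":-40},{"jaw":-1,"tx":12.9,"ty":-18.5,"tz":0,"ax":0,"ay":0,"az":-40},{"jaw":-1,"tx":12.9,"ty":-18.5,"tz":0,"ax":0,"ay":0,"az":-40}]'
```

```text
clock: 25.6
position: [0.5676, 0.1556, 0.2277]
ee_rot: [-0.001, 0.413, 0.911, -0.0]
contact_force: [-0.1, -0.3, -1.1]
width: 0.0568
gripper_force: 43.0
clock: 26.6
position: [0.6959, -0.0267, 0.2284]
ee_rot: [-0.0, 0.697, 0.717, 0.0]
contact_force: [0.3, -0.5, -1.5]
width: 0.0571
gripper_force: 43.0
```

```bash
python3 -m pendant '[{"jaw":-1,"tx":0.1,"ty":0,"tz":-4,"ax":0,"ay":0,"az":0},{"jaw":-1,"tx":0.1,"ty":0,"tz":-8,"ax":0,"ay":0,"az":0},{"jaw":-1,"tx":0.1,"ty":0,"tz":-11,"ax":0,"ay":0,"az":0},{"jaw":-1,"tx":0.1,"ty":0,"tz":-12.7,"ax":0,"ay":0,"az":0},{"jaw":-1,"tx":0.1,"ty":0,"tz":-13,"ax":0,"ay":0,"az":0},{"jaw":-1,"tx":0.1,"ty":0,"tz":-13,"ax":0,"ay":0,"az":0}]'
python3 -m pendant '[{"jaw":-1,"tx":0,"ty":0,"tz":-0.2,"ax":0,"ay":0,"az":0},{"jaw":-1,"tx":0,"ty":0,"tz":-0.4,"ax":0,"ay":0,"az":0},{"jaw":-1,"tx":0,"ty":0,"tz":-0.4,"ax":0,"ay":0,"az":0}]'
```

```text
clock: 27.35
position: [0.6983, -0.0278, 0.0995]
ee_rot: [0.001, 0.697, 0.717, 0.001]
contact_force: [0.0, 0.4, -0.5]
width: 0.0569
gripper_force: 43.0
clock: 27.72
position: [0.6975, -0.0281, 0.0945]
ee_rot: [0.0, 0.698, 0.716, 0.0]
contact_force: [0.3, 0.1, -1.6]
width: 0.0572
gripper_force: 43.0
```

```bash
python3 -m pendant '[{"jaw":-1,"tx":0,"ty":0,"tz":-0.1,"ax":0,"ay":0,"az":0},{"jaw":1,"tx":0,"ty":0,"tz":-0.1,"ax":0,"ay":0,"az":0},{"jaw":1,"tx":0,"ty":0,"tz":-0.1,"ax":0,"ay":0,"az":0},{"jaw":1,"tx":0,"ty":0,"tz":-0.1,"ax":0,"ay":0,"az":0},{"jaw":1,"tx":0,"ty":0,"tz":-0.1,"ax":0,"ay":0,"az":0},{"jaw":1,"tx":0,"ty":0,"tz":3,"ax":0,"ay":0,"az":0},{"jaw":1,"tx":0,"ty":0,"tz":8,"ax":0,"ay":0,"az":0},{"jaw":1,"tx":0,"ty":0,"tz":12,"ax":0,"ay":0,"az":0}]'
python3 -m pendant '[{"jaw":1,"tx":-4,"ty":4,"tz":0,"ax":0,"ay":0,"az":10},{"jaw":1,"tx":-8,"ty":8,"tz":0,"ax":0,"ay":0,"az":20},{"jaw":1,"tx":-12,"ty":12,"tz":0,"ax":0,"ay":0,"az":30},{"jaw":1,"tx":-16,"ty":16,"tz":0,"ax":0,"ay":0,"az":40},{"jaw":0.75,"tx":-20,"ty":20,"tz":0,"ax":0,"ay":0,"az":50},{"jaw":0.75,"tx":-24,"ty":25,"tz":0,"ax":0,"ay":0,"az":60},{"jaw":0.75,"tx":-28,"ty":30,"tz":0,"ax":0,"ay":0,"az":70},{"jaw":0.75,"tx":-31,"ty":35,"tz":0,"ax":0,"ay":0,"az":80},{"jaw":0.75,"tx":-33,"ty":38.3,"tz":0,"ax":0,"ay":0,"az":80},{"jaw":0.75,"tx":-33,"ty":38.3,"tz":0,"ax":0,"ay":0,"az":80}]'
python3 -m pendant '[{"jaw":0.75,"tx":0,"ty":0,"tz":0,"ax":0,"ay":0,"az":0},{"jaw":0.75,"tx":0,"ty":0,"tz":0,"ax":0,"ay":0,"az":0}]'
python3 - <<'E'
from h import *
i=manip.get_image("top"); w=cloud(i)
m=np.zeros((384,512),np.uint8); m[120:230,200:315]=((w[...,2]>.11)&(w[...,2]<.14))[120:230,200:315]
n,l,st,_=cv2.connectedComponentsWithStats(m,connectivity=4)
for k in range(1,n):
    if st[k,4]>50: P=w[l==k]*1000; print(cv2.minEnclosingCircle(P[:,:2].astype(np.float32)),P.mean(0).round(1),st[k,4])
s=np.s_[175:290,90:185]; P=w[s].reshape(-1,3)*1000; P=P[(P[:,2]>57)&(P[:,2]<66)&(P[:,0]>320)&(P[:,0]<415)&(abs(P[:,1]-355)<35)]
print(len(P),cv2.minEnclosingCircle(P[:,:2].astype(np.float32)))
E
```

```text
clock: 28.72
position: [0.6978, -0.0281, 0.2162]
ee_rot: [0.001, 0.698, 0.716, 0.0]
contact_force: [0.2, -1.0, 0.3]
width: 0.0853
gripper_force: 0.0
clock: 29.98
position: [0.3659, 0.3569, 0.2144]
ee_rot: [-0.0, 0.072, 0.997, 0.0]
contact_force: [1.0, -0.9, -0.2]
width: 0.0747
gripper_force: 0.0
clock: 30.22
position: [0.3682, 0.354, 0.2143]
ee_rot: [0.0, 0.075, 0.997, -0.0]
contact_force: [-0.0, 0.5, 0.9]
width: 0.0745
gripper_force: 0.0
((699.515625, -25.744131088256836), 29.39086151123047) [697.3 -25.7 128.1] 344
((588.2310791015625, 44.04442596435547), 35.20316696166992) [587.4  43.6 120.8] 356
((587.770751953125, -28.77643394470215), 34.92123031616211) [587.2 -28.3 121. ] 356
189 ((363.3410949707031, 358.6108703613281), 34.762351989746094)
```

```bash
python3 -m pendant '[{"jaw":0.75,"tx":-0.1,"ty":0.1,"tz":-4,"ax":0,"ay":0,"az":0},{"jaw":0.75,"tx":-0.1,"ty":0.1,"tz":-8,"ax":0,"ay":0,"az":0},{"jaw":0.75,"tx":-0.1,"ty":0.1,"tz":-11,"ax":0,"ay":0,"az":0},{"jaw":0.75,"tx":-0.1,"ty":0.1,"tz":-13.5,"ax":0,"ay":0,"az":0},{"jaw":0.75,"tx":-0.1,"ty":0.1,"tz":-15.5,"ax":0,"ay":0,"az":0},{"jaw":0.75,"tx":-0.1,"ty":0.1,"tz":-17.5,"ax":0,"ay":0,"az":0},{"jaw":0.75,"tx":-0.1,"ty":0.1,"tz":-18.6,"ax":0,"ay":0,"az":0},{"jaw":0.75,"tx":-0.1,"ty":0.1,"tz":-18.6,"ax":0,"ay":0,"az":0}]'
python3 -m pendant '[{"jaw":-1,"tx":0,"ty":0,"tz":0,"ax":0,"ay":0,"az":0},{"jaw":-1,"tx":0,"ty":0,"tz":0,"ax":0,"ay":0,"az":0},{"jaw":-1,"tx":0,"ty":0,"tz":0,"ax":0,"ay":0,"az":0},{"jaw":-1,"tx":0,"ty":0,"tz":0,"ax":0,"ay":0,"az":0},{"jaw":-1,"tx":0,"ty":0,"tz":0,"ax":0,"ay":0,"az":0}]' 40
```

```text
clock: 31.28
position: [0.3666, 0.3553, 0.0278]
ee_rot: [-0.001, 0.074, 0.997, -0.0]
contact_force: [-0.2, -0.8, -0.4]
width: 0.0748
gripper_force: 0.0
clock: 31.9
position: [0.3673, 0.3565, 0.0293]
ee_rot: [0.001, 0.074, 0.997, 0.001]
contact_force: [1.5, -0.6, 5.0]
width: 0.0567
gripper_force: 43.0
```

```bash
python3 -m pendant '[{"jaw":-1,"tx":0,"ty":0,"tz":2,"ax":0,"ay":0,"az":0},{"jaw":-1,"tx":0,"ty":0,"tz":6,"ax":0,"ay":0,"az":0},{"jaw":-1,"tx":0,"ty":0,"tz":11,"ax":0,"ay":0,"az":0},{"jaw":-1,"tx":0,"ty":0,"tz":16,"ax":0,"ay":0,"az":0},{"jaw":-1,"tx":0,"ty":0,"tz":19,"ax":0,"ay":0,"az":0},{"jaw":-1,"tx":2,"ty":-3,"tz":20,"ax":0,"ay":0,"az":-5},{"jaw":-1,"tx":5,"ty":-6,"tz":20,"ax":0,"ay":0,"az":-13},{"jaw":-1,"tx":8,"ty":-9,"tz":20,"ax":0,"ay":0,"az":-22},{"jaw":-1,"tx":12,"ty":-12,"tz":20,"ax":0,"ay":0,"az":-31},{"jaw":-1,"tx":16,"ty":-15,"tz":20,"ax":0,"ay":0,"az":-40}]'
python3 -m pendant '[{"jaw":-1,"tx":3,"ty":-3,"tz":0,"ax":0,"ay":0,"az":-8},{"jaw":-1,"tx":6,"ty":-6,"tz":0,"ax":0,"ay":0,"az":-16},{"jaw":-1,"tx":9,"ty":-9,"tz":0,"ax":0,"ay":0,"az":-24},{"jaw":-1,"tx":13,"ty":-12,"tz":0,"ax":0,"ay":0,"az":-32},{"jaw":-1,"tx":16.9,"ty":-15.7,"tz":0,"ax":0,"ay":0,"az":-40},{"jaw":-1,"tx":16.9,"ty":-15.7,"tz":0,"ax":0,"ay":0,"az":-40},{"jaw":-1,"tx":16.9,"ty":-15.7,"tz":0,"ax":0,"ay":0,"az":-40},{"jaw":-1,"tx":16.9,"ty":-15.7,"tz":0,"ax":0,"ay":0,"az":-40}]'
```

```text
clock: 33.15
position: [0.5269, 0.205, 0.2279]
ee_rot: [-0.001, 0.413, 0.911, -0.0]
contact_force: [0.7, 0.2, -1.2]
width: 0.057
gripper_force: 43.0
clock: 34.15
position: [0.6944, 0.0501, 0.2283]
ee_rot: [-0.0, 0.697, 0.717, -0.0]
contact_force: [-0.0, 0.8, -0.6]
width: 0.057
gripper_force: 43.3
```

```bash
python3 -m pendant '[{"jaw":-1,"tx":0.2,"ty":0,"tz":-4,"ax":0,"ay":0,"az":0},{"jaw":-1,"tx":0.2,"ty":0,"tz":-8,"ax":0,"ay":0,"az":0},{"jaw":-1,"tx":0.2,"ty":0,"tz":-11,"ax":0,"ay":0,"az":0},{"jaw":-1,"tx":0.2,"ty":0,"tz":-12.7,"ax":0,"ay":0,"az":0},{"jaw":-1,"tx":0.2,"ty":0,"tz":-13,"ax":0,"ay":0,"az":0},{"jaw":-1,"tx":0.2,"ty":0,"tz":-13.4,"ax":0,"ay":0,"az":0},{"jaw":-1,"tx":0.2,"ty":0,"tz":-13.5,"ax":0,"ay":0,"az":0},{"jaw":-1,"tx":0.2,"ty":0,"tz":-13.5,"ax":0,"ay":0,"az":0}]'
python3 -m pendant '[{"jaw":1,"tx":0,"ty":0,"tz":0,"ax":0,"ay":0,"az":0},{"jaw":1,"tx":0,"ty":0,"tz":0,"ax":0,"ay":0,"az":0},{"jaw":1,"tx":0,"ty":0,"tz":0,"ax":0,"ay":0,"az":0},{"jaw":1,"tx":0,"ty":0,"tz":0,"ax":0,"ay":0,"az":0},{"jaw":1,"tx":0,"ty":0,"tz":3,"ax":0,"ay":0,"az":0},{"jaw":1,"tx":0,"ty":0,"tz":8,"ax":0,"ay":0,"az":0},{"jaw":1,"tx":0,"ty":0,"tz":12,"ax":0,"ay":0,"az":0},{"jaw":1,"tx":0,"ty":0,"tz":12,"ax":0,"ay":0,"az":0}]'
python3 -m pendant '[{"jaw":1,"tx":-3,"ty":-5,"tz":1,"ax":0,"ay":0,"az":10},{"jaw":1,"tx":-6,"ty":-10,"tz":1,"ax":0,"ay":0,"az":20},{"jaw":1,"tx":-9,"ty":-15,"tz":1,"ax":0,"ay":0,"az":30},{"jaw":1,"tx":-12,"ty":-20,"tz":1,"ax":0,"ay":0,"az":40},{"jaw":1,"tx":-15,"ty":-25,"tz":1,"ax":0,"ay":0,"az":50},{"jaw":1,"tx":-18,"ty":-30,"tz":1,"ax":0,"ay":0,"az":60},{"jaw":1,"tx":-21,"ty":-35,"tz":1,"ax":0,"ay":0,"az":70},{"jaw":1,"tx":-25.3,"ty":-39.7,"tz":1,"ax":0,"ay":0,"az":80},{"jaw":1,"tx":-25.3,"ty":-39.7,"tz":1,"ax":0,"ay":0,"az":87.2},{"jaw":1,"tx":-25.3,"ty":-39.7,"tz":1,"ax":0,"ay":0,"az":87.2}]' 100
python3 -m pendant '[{"jaw":1,"tx":0,"ty":0,"tz":0,"ax":0,"ay":0,"az":0},{"jaw":1,"tx":0,"ty":0,"tz":0,"ax":0,"ay":0,"az":0},{"jaw":1,"tx":0,"ty":0,"tz":0,"ax":0,"ay":0,"az":0}]'
python3 - <<'E'
from h import *
i=manip.get_image("top"); w=cloud(i); cv2.imwrite("pics/top5.png",i["pixels"])
m=np.zeros((384,512),np.uint8); m[120:230,200:315]=((w[...,2]>.11)&(w[...,2]<.14))[120:230,200:315]
n,l,st,_=cv2.connectedComponentsWithStats(m,connectivity=4)
for k in range(1,n):
    if st[k,4]>50: P=w[l==k]*1000; print(cv2.minEnclosingCircle(P[:,:2].astype(np.float32)),P.mean(0).round(1),cv2.minAreaRect(P[:,:2].astype(np.float32))[2],st[k,4])
print("box",rect(w,(90,175,185,290),.07,.085)); print("lid",rect(w,(300,180,430,320),.01,.025)); print("tape",rect(w,(290,235,330,275),.02,.045))
E
```

```text
clock: 35.15
position: [0.6982, 0.049, 0.0944]
ee_rot: [0.001, 0.698, 0.716, 0.001]
contact_force: [0.4, -0.8, -0.3]
width: 0.0567
gripper_force: 43.5
clock: 36.15
position: [0.6997, 0.049, 0.218]
ee_rot: [0.003, 0.698, 0.716, 0.003]
contact_force: [-0.2, 0.1, 0.2]
width: 0.0854
gripper_force: 0.0
clock: 37.4
position: [0.4434, -0.3482, 0.2221]
ee_rot: [-0.001, 0.013, 1.0, 0.001]
contact_force: [0.4, 0.6, 0.2]
width: 0.0851
gripper_force: 0.0
clock: 37.78
position: [0.445, -0.3474, 0.2233]
ee_rot: [-0.0, 0.011, 1.0, 0.0]
contact_force: [-0.0, 0.7, 0.1]
width: 0.0854
gripper_force: 0.0
((700.6061401367188, 50.0601921081543), 29.664810180664062) [698.2  49.4 127.9] 47.50740051269531 349
((699.9838256835938, -26.08709144592285), 29.750356674194336) [697.4 -25.7 128.3] 4.703158855438232 343
((600.0020751953125, 23.512081146240234), 58.938690185546875) [599.4  23.  120.7] 16.284799575805664 706
box (array([444. , 347.3]), array([234.4, 137. ]), -8.2, 74.6, 536, array([442.9, 346.5]))
lid (array([ 443.4, -346.3]), array([238.3, 137.8]), -0.5, 15.9, 2110, array([ 470.8, -325.9]))
tape (array([ 416.1, -162. ]), array([70.4, 69.7]), -67.3, 30.3, 310, array([ 416.4, -162.1]))
```

View pics/top5.png

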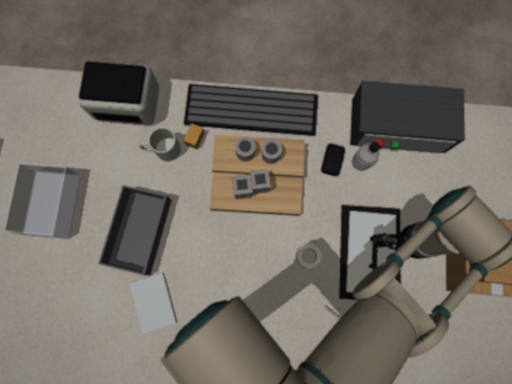

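Both round tins stand on the rear step (246,148) and (272,150), and the box is empty. However, the right square tin was knocked aside to (260,180), turned and close to the step. I'll measure both square tins.

```bash
cat > two.py <<'E'
from h import *
from scipy.optimize import minimize
i=manip.get_image("top"); w=cloud(i)
s=np.s_[150:230,200:315]; P=w[s].reshape(-1,3)*1000; P=P[(P[:,2]>116)&(P[:,2]<125)&(P[:,0]<645),:2]
_,lab,c=cv2.kmeans(P.astype(np.float32),2,None,(3,50,.01),5,cv2.KMEANS_PP_CENTERS)
def out(q,x):
    d=x-q[:2]; a=np.radians(q[2]); d=np.abs(np.stack([d@[np.cos(a),np.sin(a)],d@[-np.sin(a),np.cos(a)]],1))-26
    return np.hypot(*np.maximum(d,0).T)
f=lambda q:(np.minimum(out(q[:3],P),out(q[3:],P))**2).sum()
best=min((minimize(f,[*c[0],a,*c[1],b],method="Powell") for a in(-30,0,20,40) for b in(-30,0,20,40)),key=lambda r:r.fun)
print(len(P),best.fun,best.x.round(1)); print(c,np.bincount(lab.ravel()))
big=cv2.resize(i["pixels"][130:220,200:320],None,fx=6,fy=6,interpolation=cv2.INTER_CUBIC); cv2.imwrite("pics/crop.png",big)
E
python3 two.py
```

```text
664 3.0423805548539886 [590.5  47.7  12.3 610.7  -1.3  11.3]
[[589.8683     47.181152 ]
 [610.69086    -1.3211194]] [330 334]
```

View pics/crop.png

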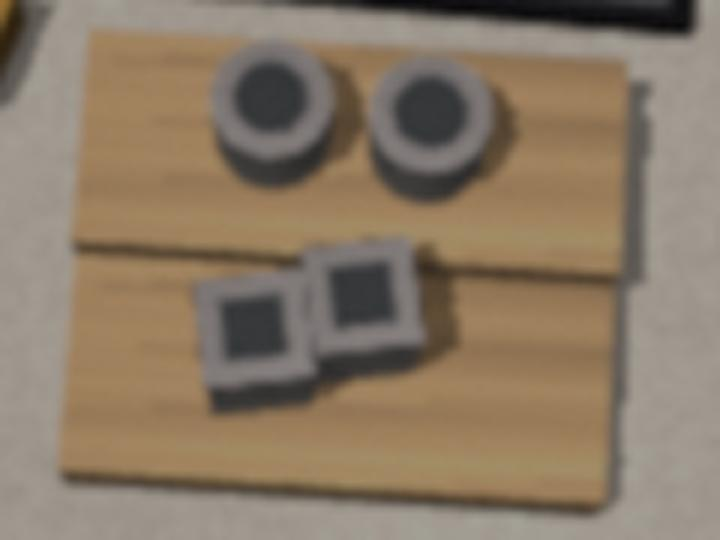

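The crop shows the left square tin slightly turned and the right one pushed up to the step and turned about 10°, touching it. I'll regrasp the right one first.

```bash
python3 -m pendant '[{"jaw":1,"tx":2,"ty":4,"tz":0,"ax":0,"ay":0,"az":-9},{"jaw":1,"tx":4,"ty":8,"tz":0,"ax":0,"ay":0,"az":-18},{"jaw":1,"tx":6,"ty":12,"tz":0,"ax":0,"ay":0,"az":-27},{"jaw":0.5,"tx":8,"ty":16,"tz":0,"ax":0,"ay":0,"az":-36},{"jaw":0.5,"tx":10,"ty":20,"tz":0,"ax":0,"ay":0,"az":-45},{"jaw":0.5,"tx":12,"ty":24,"tz":0,"ax":0,"ay":0,"az":-54},{"jaw":0.5,"tx":14,"ty":29,"tz":0,"ax":0,"ay":0,"az":-63},{"jaw":0.5,"tx":16.6,"ty":34.6,"tz":0,"ax":0,"ay":0,"az":-72},{"jaw":0.5,"tx":16.6,"ty":34.6,"tz":0,"ax":0,"ay":0,"az":-77.4},{"jaw":0.5,"tx":16.6,"ty":34.6,"tz":0,"ax":0,"ay":0,"az":-77.4}]' 40
python3 -m pendant '[{"jaw":0.5,"tx":0,"ty":0,"tz":-2,"ax":0,"ay":0,"az":0},{"jaw":0.5,"tx":0,"ty":0,"tz":-4,"ax":0,"ay":0,"az":0},{"jaw":0.5,"tx":0,"ty":0,"tz":-4,"ax":0,"ay":0,"az":0},{"jaw":0.5,"tx":0,"ty":0,"tz":-4,"ax":0,"ay":0,"az":0}]'
```

```text
clock: 39.12
position: [0.6106, -0.001, 0.2231]
ee_rot: [-0.0, 0.633, 0.774, -0.0]
contact_force: [0.0, 0.3, -0.4]
width: 0.0642
gripper_force: 0.0
clock: 39.62
position: [0.6109, -0.0026, 0.1841]
ee_rot: [0.001, 0.634, 0.773, 0.0]
contact_force: [0.6, 0.9, 0.2]
width: 0.0639
gripper_force: 0.0
```

```bash
python3 -m pendant '[{"jaw":0.5,"tx":0,"ty":0.1,"tz":-3,"ax":0,"ay":0,"az":0},{"jaw":0.5,"tx":0,"ty":0.1,"tz":-6,"ax":0,"ay":0,"az":0},{"jaw":0.5,"tx":0,"ty":0.1,"tz":-8.5,"ax":0,"ay":0,"az":0},{"jaw":0.5,"tx":0,"ty":0.1,"tz":-9.6,"ax":0,"ay":0,"az":0},{"jaw":0.5,"tx":0,"ty":0.1,"tz":-9.6,"ax":0,"ay":0,"az":0},{"jaw":-1,"tx":0,"ty":0.1,"tz":-9.6,"ax":0,"ay":0,"az":0},{"jaw":-1,"tx":0,"ty":0.1,"tz":-9.6,"ax":0,"ay":0,"az":0},{"jaw":-1,"tx":0,"ty":0.1,"tz":-9.6,"ax":0,"ay":0,"az":0},{"jaw":-1,"tx":0,"ty":0.1,"tz":-9.6,"ax":0,"ay":0,"az":0}]'
python3 -m pendant '[{"jaw":-1,"tx":0,"ty":0,"tz":2,"ax":0,"ay":0,"az":0},{"jaw":-1,"tx":0,"ty":0,"tz":5,"ax":0,"ay":0,"az":0},{"jaw":-1,"tx":0,"ty":0,"tz":9,"ax":0,"ay":0,"az":0},{"jaw":-1,"tx":0,"ty":0,"tz":9,"ax":0,"ay":0,"az":0},{"jaw":-1,"tx":0,"ty":0,"tz":9,"ax":0,"ay":0,"az":0}]'
```

```text
clock: 40.75
position: [0.6097, -0.0012, 0.0888]
ee_rot: [-0.0, 0.634, 0.774, -0.0]
contact_force: [-5.2, -0.2, 7.1]
width: 0.0513
gripper_force: 43.1
clock: 41.38
position: [0.6103, -0.0009, 0.1769]
ee_rot: [0.0, 0.634, 0.773, 0.0]
contact_force: [-0.1, -0.0, -2.4]
width: 0.0516
gripper_force: 42.6
```

```bash
python3 -m pendant '[{"jaw":-1,"tx":-1,"ty":-1.5,"tz":0,"ax":0,"ay":0,"az":-5},{"jaw":-1,"tx":-2.3,"ty":-2.9,"tz":0,"ax":0,"ay":0,"az":-9.8},{"jaw":-1,"tx":-2.3,"ty":-2.9,"tz":0,"ax":0,"ay":0,"az":-9.8},{"jaw":-1,"tx":-2.3,"ty":-2.9,"tz":0,"ax":0,"ay":0,"az":-9.8},{"jaw":-1,"tx":-2.3,"ty":-2.9,"tz":-3,"ax":0,"ay":0,"az":-9.8},{"jaw":-1,"tx":-2.3,"ty":-2.9,"tz":-6,"ax":0,"ay":0,"az":-9.8},{"jaw":-1,"tx":-2.3,"ty":-2.9,"tz":-8,"ax":0,"ay":0,"az":-9.8},{"jaw":-1,"tx":-2.3,"ty":-2.9,"tz":-8.7,"ax":0,"ay":0,"az":-9.8},{"jaw":-1,"tx":-2.3,"ty":-2.9,"tz":-8.8,"ax":0,"ay":0,"az":-9.8},{"jaw":-1,"tx":-2.3,"ty":-2.9,"tz":-8.8,"ax":0,"ay":0,"az":-9.8}]'
python3 -m pendant '[{"jaw":-1,"tx":0,"ty":0,"tz":0,"ax":0,"ay":0,"az":0},{"jaw":0.6,"tx":0,"ty":0,"tz":0,"ax":0,"ay":0,"az":0},{"jaw":0.6,"tx":0,"ty":0,"tz":0,"ax":0,"ay":0,"az":0},{"jaw":0.6,"tx":0,"ty":0,"tz":0,"ax":0,"ay":0,"az":0},{"jaw":0.6,"tx":0,"ty":0,"tz":0,"ax":0,"ay":0,"az":0},{"jaw":0.6,"tx":0,"ty":0,"tz":4,"ax":0,"ay":0,"az":0},{"jaw":0.6,"tx":0,"ty":0,"tz":9,"ax":0,"ay":0,"az":0},{"jaw":0.6,"tx":0.3,"ty":7.8,"tz":9,"ax":0,"ay":0,"az":0},{"jaw":0.6,"tx":0.3,"ty":7.8,"tz":9,"ax":0,"ay":0,"az":10.6},{"jaw":0.6,"tx":0.3,"ty":7.8,"tz":9,"ax":0,"ay":0,"az":10.6}]'
python3 two.py
```

```text
clock: 42.62
position: [0.5883, -0.0299, 0.0898]
ee_rot: [0.001, 0.697, 0.717, 0.0]
contact_force: [0.8, 0.9, -2.1]
width: 0.0514
gripper_force: 42.4
clock: 43.88
position: [0.5904, 0.0491, 0.1795]
ee_rot: [0.0, 0.628, 0.778, 0.0]
contact_force: [-0.2, -0.6, -1.1]
width: 0.0684
gripper_force: 0.0
392 0.18337992945666182 [ 5.898e+02 -2.980e+01  3.000e-01  5.931e+02  5.180e+01  1.990e+01]
[[589.2642   -29.509491]
 [580.5272    62.065083]] [332  60]
```

```bash
python3 -m pendant '[{"jaw":0.6,"tx":0,"ty":-0.1,"tz":-3,"ax":0,"ay":0,"az":0},{"jaw":0.6,"tx":0,"ty":-0.1,"tz":-6,"ax":0,"ay":0,"az":0},{"jaw":0.6,"tx":0,"ty":-0.1,"tz":-8.5,"ax":0,"ay":0,"az":0},{"jaw":0.6,"tx":0,"ty":-0.1,"tz":-9.1,"ax":0,"ay":0,"az":0},{"jaw":0.6,"tx":0,"ty":-0.1,"tz":-9.1,"ax":0,"ay":0,"az":0},{"jaw":-1,"tx":0,"ty":-0.1,"tz":-9.1,"ax":0,"ay":0,"az":0},{"jaw":-1,"tx":0,"ty":-0.1,"tz":-9.1,"ax":0,"ay":0,"az":0},{"jaw":-1,"tx":0,"ty":-0.1,"tz":-9.1,"ax":0,"ay":0,"az":0},{"jaw":-1,"tx":0,"ty":-0.1,"tz":-9.1,"ax":0,"ay":0,"az":0}]'
python3 -m pendant '[{"jaw":-1,"tx":0,"ty":0,"tz":1.5,"ax":0,"ay":0,"az":0},{"jaw":-1,"tx":0,"ty":0,"tz":3,"ax":0,"ay":0,"az":0},{"jaw":-1,"tx":-0.2,"ty":-0.3,"tz":3,"ax":0,"ay":0,"az":-5},{"jaw":-1,"tx":-0.2,"ty":-0.3,"tz":3,"ax":0,"ay":0,"az":-10.8},{"jaw":-1,"tx":-0.2,"ty":-0.3,"tz":3,"ax":0,"ay":0,"az":-10.8},{"jaw":-1,"tx":-0.2,"ty":-0.3,"tz":1.5,"ax":0,"ay":0,"az":-10.8},{"jaw":-1,"tx":-0.2,"ty":-0.3,"tz":0.4,"ax":0,"ay":0,"az":-10.8},{"jaw":-1,"tx":-0.2,"ty":-0.3,"tz":0.1,"ax":0,"ay":0,"az":-10.8},{"jaw":-1,"tx":-0.2,"ty":-0.3,"tz":0.1,"ax":0,"ay":0,"az":-10.8}]'
```

```text
clock: 45.05
position: [0.5915, 0.0467, 0.0897]
ee_rot: [0.001, 0.628, 0.778, 0.001]
contact_force: [-0.6, -0.6, 5.3]
width: 0.0512
gripper_force: 44.2
clock: 46.18
position: [0.5874, 0.0441, 0.0896]
ee_rot: [-0.001, 0.699, 0.715, -0.001]
contact_force: [-3.0, 1.3, 6.3]
width: 0.0515
gripper_force: 44.4
```

```bash
python3 -m pendant '[{"jaw":0.6,"tx":0,"ty":0,"tz":0,"ax":0,"ay":0,"az":0},{"jaw":0.6,"tx":0,"ty":0,"tz":0,"ax":0,"ay":0,"az":0},{"jaw":0.6,"tx":0,"ty":0,"tz":0,"ax":0,"ay":0,"az":0},{"jaw":0.6,"tx":0,"ty":0,"tz":0,"ax":0,"ay":0,"az":0},{"jaw":0.6,"tx":0,"ty":0,"tz":4,"ax":0,"ay":0,"az":0},{"jaw":0.6,"tx":0,"ty":0,"tz":9,"ax":0,"ay":0,"az":0},{"jaw":0.6,"tx":0,"ty":0,"tz":13,"ax":0,"ay":0,"az":0},{"jaw":0.6,"tx":0,"ty":0,"tz":13,"ax":0,"ay":0,"az":0}]'
python3 -m pendant '[{"jaw":1,"tx":-2,"ty":-5,"tz":0,"ax":0,"ay":0,"az":10},{"jaw":1,"tx":-4,"ty":-10,"tz":0,"ax":0,"ay":0,"az":20},{"jaw":1,"tx":-6,"ty":-15,"tz":0,"ax":0,"ay":0,"az":30},{"jaw":1,"tx":-8,"ty":-20,"tz":0,"ax":0,"ay":0,"az":40},{"jaw":1,"tx":-10,"ty":-25,"tz":0,"ax":0,"ay":0,"az":50},{"jaw":1,"tx":-12,"ty":-30,"tz":0,"ax":0,"ay":0,"az":60},{"jaw":1,"tx":-14.5,"ty":-35,"tz":0,"ax":0,"ay":0,"az":70},{"jaw":1,"tx":-14.5,"ty":-39.1,"tz":0,"ax":0,"ay":0,"az":80},{"jaw":1,"tx":-14.5,"ty":-39.1,"tz":0,"ax":0,"ay":0,"az":88},{"jaw":1,"tx":-14.5,"ty":-39.1,"tz":0,"ax":0,"ay":0,"az":88}]' 100
python3 -m pendant '[{"jaw":1,"tx":0,"ty":0,"tz":0,"ax":0,"ay":0,"az":0},{"jaw":1,"tx":0,"ty":0,"tz":0,"ax":0,"ay":0,"az":0},{"jaw":1,"tx":0,"ty":0,"tz":0,"ax":0,"ay":0,"az":0}]'
python3 two.py
```

```text
clock: 47.18
position: [0.5908, 0.0439, 0.2232]
ee_rot: [0.003, 0.699, 0.715, 0.003]
contact_force: [0.4, 0.1, -0.1]
width: 0.0683
gripper_force: 0.0
clock: 48.42
position: [0.4427, -0.3469, 0.2178]
ee_rot: [-0.001, 0.007, 1.0, 0.001]
contact_force: [-0.3, 0.2, -0.3]
width: 0.0855
gripper_force: 0.0
clock: 48.8
position: [0.4437, -0.3465, 0.2194]
ee_rot: [0.0, 0.006, 1.0, -0.0]
contact_force: [0.4, 1.0, -0.1]
width: 0.0856
gripper_force: 0.0
665 3.21138518248351 [589.7 -29.7   1.5 589.8  46.5   0.7]
[[588.99884  -29.577242]
 [589.54      46.76345 ]] [336 329]
```

Square row mended. Now the lid.

```bash
python3 -m pendant '[{"jaw":1,"tx":0,"ty":0,"tz":-4,"ax":0,"ay":0,"az":0},{"jaw":1,"tx":0,"ty":0,"tz":-8,"ax":0,"ay":0,"az":0},{"jaw":1,"tx":0,"ty":0,"tz":-12,"ax":0,"ay":0,"az":0},{"jaw":1,"tx":0,"ty":0,"tz":-15.5,"ax":0,"ay":0,"az":0},{"jaw":1,"tx":0,"ty":0,"tz":-18.7,"ax":0,"ay":0,"az":0},{"jaw":1,"tx":0,"ty":0,"tz":-18.7,"ax":0,"ay":0,"az":0},{"jaw":-1,"tx":0,"ty":0,"tz":-18.7,"ax":0,"ay":0,"az":0},{"jaw":-1,"tx":0,"ty":0,"tz":-18.7,"ax":0,"ay":0,"az":0},{"jaw":-1,"tx":0,"ty":0,"tz":-18.7,"ax":0,"ay":0,"az":0},{"jaw":-1,"tx":0,"ty":0,"tz":-18.7,"ax":0,"ay":0,"az":0}]' 100
python3 -m pendant '[{"jaw":-1,"tx":0,"ty":0,"tz":0,"ax":0,"ay":0,"az":0},{"jaw":-1,"tx":0,"ty":0,"tz":0,"ax":0,"ay":0,"az":0},{"jaw":-1,"tx":0,"ty":0,"tz":2,"ax":0,"ay":0,"az":0},{"jaw":-1,"tx":0,"ty":0,"tz":6,"ax":0,"ay":0,"az":0},{"jaw":-1,"tx":0,"ty":0,"tz":11,"ax":0,"ay":0,"az":0},{"jaw":-1,"tx":0,"ty":0,"tz":16,"ax":0,"ay":0,"az":0},{"jaw":-1,"tx":0,"ty":0,"tz":20,"ax":0,"ay":0,"az":0},{"jaw":-1,"tx":0,"ty":0,"tz":22,"ax":0,"ay":0,"az":0},{"jaw":-1,"tx":0,"ty":0,"tz":22,"ax":0,"ay":0,"az":0}]'
```

```text
clock: 50.1
position: [0.4438, -0.3471, 0.0332]
ee_rot: [0.0, 0.006, 1.0, -0.0]
contact_force: [-3.1, 1.6, 20.2]
width: 0.0126
gripper_force: 55.2
clock: 51.22
position: [0.4439, -0.3474, 0.2536]
ee_rot: [0.001, 0.006, 1.0, -0.001]
contact_force: [-0.8, -0.0, -2.6]
width: 0.0117
gripper_force: 98.3
```

```bash
python3 -m pendant '[{"jaw":-1,"tx":0,"ty":3,"tz":0,"ax":0,"ay":0,"az":0},{"jaw":-1,"tx":0,"ty":7,"tz":0,"ax":0,"ay":0,"az":0},{"jaw":-1,"tx":0,"ty":11,"tz":0,"ax":0,"ay":0,"az":-1},{"jaw":-1,"tx":0,"ty":15,"tz":0,"ax":0,"ay":0,"az":-2},{"jaw":-1,"tx":0,"ty":19,"tz":0,"ax":0,"ay":0,"az":-3},{"jaw":-1,"tx":0,"ty":23,"tz":0,"ax":0,"ay":0,"az":-4},{"jaw":-1,"tx":0,"ty":27,"tz":0,"ax":0,"ay":0,"az":-4},{"jaw":-1,"tx":0,"ty":31,"tz":0,"ax":0,"ay":0,"az":-4},{"jaw":-1,"tx":0,"ty":35,"tz":0,"ax":0,"ay":0,"az":-4},{"jaw":-1,"tx":0,"ty":39,"tz":0,"ax":0,"ay":0,"az":-4}]' 100
python3 -m pendant '[{"jaw":-1,"tx":0,"ty":4,"tz":0,"ax":0,"ay":0,"az":-1},{"jaw":-1,"tx":0,"ty":8,"tz":0,"ax":0,"ay":0,"az":-2},{"jaw":-1,"tx":0,"ty":12,"tz":0,"ax":0,"ay":0,"az":-3},{"jaw":-1,"tx":0,"ty":16,"tz":0,"ax":0,"ay":0,"az":-3.6},{"jaw":-1,"tx":0,"ty":20,"tz":0,"ax":0,"ay":0,"az":-3.6},{"jaw":-1,"tx":0,"ty":24,"tz":0,"ax":0,"ay":0,"az":-3.6},{"jaw":-1,"tx":0,"ty":27.5,"tz":0,"ax":0,"ay":0,"az":-3.6},{"jaw":-1,"tx":0,"ty":30.4,"tz":0,"ax":0,"ay":0,"az":-3.6},{"jaw":-1,"tx":0,"ty":30.4,"tz":0,"ax":0,"ay":0,"az":-3.6},{"jaw":-1,"tx":0,"ty":30.4,"tz":0,"ax":0,"ay":0,"az":-3.6}]'
python3 -m pendant '[{"jaw":-1,"tx":0,"ty":0,"tz":-5,"ax":0,"ay":0,"az":0},{"jaw":-1,"tx":0,"ty":0,"tz":-9,"ax":0,"ay":0,"az":0},{"jaw":-1,"tx":0,"ty":0,"tz":-12,"ax":0,"ay":0,"az":0},{"jaw":-1,"tx":0,"ty":0,"tz":-12.5,"ax":0,"ay":0,"az":0},{"jaw":-1,"tx":0,"ty":0,"tz":-12.5,"ax":0,"ay":0,"az":0},{"jaw":-1,"tx":0,"ty":0,"tz":-12.5,"ax":0,"ay":0,"az":0}]'
python3 - <<'E'
from h import *
i=manip.get_image("top"); cv2.imwrite("pics/top6.png",i["pixels"]); w=cloud(i)
print(rect(w,(80,165,190,300),.09,.125))
i=manip.get_image("scene"); cv2.imwrite("pics/scene6.png",i["pixels"]); w=cloud(i)
print(rect(w,(320,180,500,330),.09,.125))
E
```

```text
clock: 52.48
position: [0.4422, 0.0443, 0.2504]
ee_rot: [-0.002, 0.041, 0.999, 0.0]
contact_force: [0.7, 0.2, -2.8]
width: 0.0117
gripper_force: 98.2
clock: 53.72
position: [0.4427, 0.3461, 0.2507]
ee_rot: [-0.001, 0.072, 0.997, -0.001]
contact_force: [0.9, 0.3, -2.6]
width: 0.0116
gripper_force: 98.4
clock: 54.48
position: [0.4446, 0.3474, 0.1289]
ee_rot: [0.001, 0.072, 0.997, 0.001]
contact_force: [0.1, -0.2, -2.5]
width: 0.0115
gripper_force: 98.3
(array([444.3, 345.6]), array([237.9, 138.7]), -8.3, 110.5, 2878, array([452. , 327.4]))
(array([443. , 347.9]), array([241.1, 139. ]), -8.4, 110.9, 4240, array([467.9, 356.3]))
```

```bash
python3 -m pendant '[{"jaw":-1,"tx":0,"ty":0,"tz":-1.5,"ax":0,"ay":0,"az":0},{"jaw":-1,"tx":0,"ty":0,"tz":-2.2,"ax":0,"ay":0,"az":0},{"jaw":-1,"tx":0,"ty":0,"tz":-2.6,"ax":0,"ay":0,"az":0},{"jaw":-1,"tx":0,"ty":0,"tz":-2.9,"ax":0,"ay":0,"az":0},{"jaw":-1,"tx":0,"ty":0,"tz":-3,"ax":0,"ay":0,"az":0},{"jaw":-1,"tx":0,"ty":0,"tz":-3,"ax":0,"ay":0,"az":0}]'
```

```text
clock: 55.32
position: [0.4431, 0.3468, 0.0994]
ee_rot: [0.0, 0.072, 0.997, 0.0]
contact_force: [-4.1, -2.2, 10.1]
width: 0.0116
gripper_force: 100.2
```

Seated (TCP z matches, contact force up). Release, rise, and check.

```bash
python3 -m pendant '[{"jaw":1,"tx":0,"ty":0,"tz":0,"ax":0,"ay":0,"az":0},{"jaw":1,"tx":0,"ty":0,"tz":0,"ax":0,"ay":0,"az":0},{"jaw":1,"tx":0,"ty":0,"tz":0,"ax":0,"ay":0,"az":0},{"jaw":1,"tx":0,"ty":0,"tz":0,"ax":0,"ay":0,"az":0},{"jaw":1,"tx":0,"ty":0,"tz":0,"ax":0,"ay":0,"az":0},{"jaw":1,"tx":0,"ty":0,"tz":3,"ax":0,"ay":0,"az":0},{"jaw":1,"tx":0,"ty":0,"tz":8,"ax":0,"ay":0,"az":0},{"jaw":1,"tx":0,"ty":0,"tz":13,"ax":0,"ay":0,"az":0}]'
python3 -m pendant '[{"jaw":1,"tx":-5,"ty":3,"tz":2,"ax":0,"ay":0,"az":0},{"jaw":1,"tx":-10,"ty":7,"tz":2,"ax":0,"ay":0,"az":0},{"jaw":1,"tx":-15,"ty":11,"tz":2,"ax":0,"ay":0,"az":0},{"jaw":1,"tx":-20,"ty":15,"tz":2,"ax":0,"ay":0,"az":0},{"jaw":1,"tx":-25,"ty":19,"tz":2,"ax":0,"ay":0,"az":0},{"jaw":1,"tx":-25,"ty":19,"tz":2,"ax":0,"ay":0,"az":0},{"jaw":1,"tx":-25,"ty":19,"tz":2,"ax":0,"ay":0,"az":0},{"jaw":1,"tx":-25,"ty":19,"tz":2,"ax":0,"ay":0,"az":0}]'
python3 two.py; python3 - <<'E'
from h import *
i=manip.get_image("top"); cv2.imwrite("pics/top7.png",i["pixels"]); w=cloud(i)
print("lid",rect(w,(90,175,180,290),.072,.092),rect(w,(90,175,180,290),.1,.13))
print("round",rect(w,(235,130,258,165),.123,.135),rect(w,(260,130,290,165),.123,.135))
print("tape",rect(w,(290,235,330,275),.02,.045))
E
```

```text
clock: 56.32
position: [0.4433, 0.3469, 0.2284]
ee_rot: [-0.0, 0.072, 0.997, -0.0]
contact_force: [0.7, -0.1, 0.7]
width: 0.0851
gripper_force: 0.0
clock: 57.32
position: [0.1947, 0.5361, 0.2473]
ee_rot: [0.0, 0.073, 0.997, -0.0]
contact_force: [0.5, 0.1, -0.0]
width: 0.0853
gripper_force: 0.0
676 2.7743346324871205 [589.8  46.4   1.5 589.8 -29.7   1.8]
[[589.344     46.6763  ]
 [589.3428   -29.440586]] [342 334]
lid (array([442.9, 345.9]), array([238.5, 139.8]), -7.8, 81.0, 3839, array([439.9, 344.4])) (array([443.1, 345.1]), array([98.8, 15.7]), -8.6, 118.4, 225, array([442.2, 344. ]))
round (array([700.6,  49.8]), array([57. , 56.8]), 5.1, 128.9, 327, array([699.7,  49.7])) (array([699. , -25.9]), array([56.8, 54.1]), 5.1, 128.9, 323, array([698.6, -25.9]))
tape (array([ 416.8, -162.3]), array([70.8, 68.9]), -41.5, 30.6, 311, array([ 416.1, -162.3]))
```

View pics/top7.png

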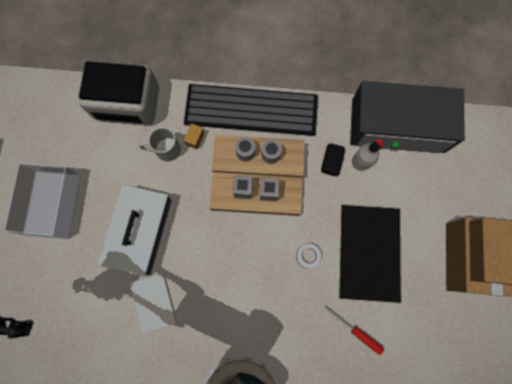

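The lid is closed on the box at (135,230), at the right height. Both rows stand in order on the shelf and the bystanders are unmoved.

```bash
python3 -c "
from rig import manip
print(manip.sign_off())"
```

```text
the job is handed in; nothing more can be done
None
```

Job handed in, no verdict shown: both round tins (two present) are on the rear step, both square tins (two present) are on the front step with one regrasped after it was knocked aside, and the lid is back fully down on the empty box.

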